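# Tighten a board press evenly with a wing-bolt key

## Task

Take the wing-bolt key by its handle and tighten the press's four wing bolts with it, clockwise and in cross order (after the first bolt the one diagonally opposite, then the other two), in two passes: first bring every bolt to about half-way, then, again in cross order, turn each fully home. Turn the bolts only with the key, then stand the key upright on the round cork pad and let go. Do not disturb the other things, including the pot that stands on the press.

Things in the scene. Friction and masses are not known exactly. Their poses are not given: they have to be found in the camera images.
- press_plate (a point): centre of the top face of the fixed press's aluminium plate (220 mm along its x, 180 mm along its y), 50 mm above the bench, on a plywood base 250 x 210 mm. A steel bow handle, 94 mm long along x, 10 mm thick, stands in the plate's middle, 55 mm above it. Bolts at (80, 65), (-80, 65), (-80, -65), (80, -65) mm in the plate's frame: bolt_0 to bolt_3, going round; 0 and 2, 1 and 3 are opposite
- key_grip (a point): centre of the handle of the wing-bolt key, a loose 0.25 kg tool 110 mm tall, standing upright on its slotted head. The handle is a flat wooden bar 76 mm long (x), 16 mm wide (y, grip across this), 30 mm tall; below it a 12 mm round shank runs down to the head. The key is the same after half a turn
- key_foot (a point): centre of the underside of the key's head, 95 mm below the handle's centre, axes as the handle's. The head is 62 mm across and 34 mm tall; its slot runs along the key's x like the handle, 11.5 mm wide, open at both ends, 24 mm deep, its mouth bevelled out to about 20 mm
- pad_top (a point): centre of the upper face of a round cork pad, 100 mm across and 4 mm thick, fixed on the bench on the other side of the press from where the key starts: the key's parking place
- bolt_0 (a joint): turn of wing bolt 0 (rad), growing as it is tightened, clockwise seen from above: 0 loosest, 1.3 fully home at a hard stop. At 1.3 its wings lie parallel to the plate's long sides (plate x); at value q they stand 1.3 - q anticlockwise of that. Starts at 0 to 0.25, stays where left, takes about 0.12 N m to turn
- bolt_0_top (a point): middle of the top of wing bolt 0, on its axis, 34 mm above the plate; x runs along the wings: one straight bar 60 mm long, 8 mm thick, rounded on top, on a 22 mm round collar whose top is 12 mm above the plate. The key pushed fully on rests on that collar, its foot 12 mm above the plate
- bolt_1 (a joint): turn of wing bolt 1 (rad), growing as it is tightened, clockwise seen from above: 0 loosest, 1.3 fully home at a hard stop. At 1.3 its wings lie parallel to the plate's long sides (plate x); at value q they stand 1.3 - q anticlockwise of that. Starts at 0 to 0.25, stays where left, takes about 0.12 N m to turn
- bolt_1_top (a point): middle of the top of wing bolt 1, on its axis, 34 mm above the plate; x runs along the wings: one straight bar 60 mm long, 8 mm thick, rounded on top, on a 22 mm round collar whose top is 12 mm above the plate. The key pushed fully on rests on that collar, its foot 12 mm above the plate
- bolt_2 (a joint): turn of wing bolt 2 (rad), growing as it is tightened, clockwise seen from above: 0 loosest, 1.3 fully home at a hard stop. At 1.3 its wings lie parallel to the plate's long sides (plate x); at value q they stand 1.3 - q anticlockwise of that. Starts at 0 to 0.25, stays where left, takes about 0.12 N m to turn
- bolt_2_top (a point): middle of the top of wing bolt 2, on its axis, 34 mm above the plate; x runs along the wings: one straight bar 60 mm long, 8 mm thick, rounded on top, on a 22 mm round collar whose top is 12 mm above the plate. The key pushed fully on rests on that collar, its foot 12 mm above the plate
- bolt_3 (a joint): turn of wing bolt 3 (rad), growing as it is tightened, clockwise seen from above: 0 loosest, 1.3 fully home at a hard stop. At 1.3 its wings lie parallel to the plate's long sides (plate x); at value q they stand 1.3 - q anticlockwise of that. Starts at 0 to 0.25, stays where left, takes about 0.12 N m to turn
- bolt_3_top (a point): middle of the top of wing bolt 3, on its axis, 34 mm above the plate; x runs along the wings: one straight bar 60 mm long, 8 mm thick, rounded on top, on a 22 mm round collar whose top is 12 mm above the plate. The key pushed fully on rests on that collar, its foot 12 mm above the plate
- plate_pot: bystander: white cream pot, 43 mm across, 58 mm tall, standing loose on the pressure plate beside its bow handle (on the handle's +y side of the press); origin at the centre of its underside
- paste_jar_l: bystander: paste jar with screw cap, 65 mm across, 74 mm tall, on the bench; origin at the centre of its underside
- spool: bystander: cone of black thread, 36 mm across, 66 mm tall, on the bench; origin at the centre of its underside
- paste_jar_r: bystander: paste jar with screw cap, 65 mm across, 64 mm tall, on the bench; origin at the centre of its underside
- pigment_jar: bystander: pigment jar with screw cap, 53 mm across, 57 mm tall, on the bench; origin at the centre of its underside
- wax: bystander: wax block 40 x 72 x 32 mm, on the bench; origin at the centre of its underside
- roll: bystander: roll of insulating tape, 62 mm across, 19 mm tall, on the bench; origin at the centre of its underside
Mind the look-alikes: they are no part of the job. What is shaped like the part that bears key_grip but red or turquoise is not meant. There is more than one size of the part that bears pad_top; the job needs the larger.

How it is judged:
By the outcome, as a careful person would: the job done as asked, in the order asked, and still so for the second after the job is handed in, with the robot touching nothing.
It also fails if it takes over 72 s, if anything falls off the work surface, if the arm or the gripper's body presses on something with over 40 N, if the wrist force passes 120 N, or if a joint passes its speed limit or range.

## Robot

A 6-joint arm with a two-finger parallel gripper is mounted at the origin on a cart in front of the work surface, level with it; the furniture and walls round the work are solid. World frame = base frame: x ahead of the robot, y to its left, z up, the work surface at z = 0. Lengths are in mm, angles in degrees, forces in N, time in s.
With the tool pointing down it reaches from about 350 to 850 mm from the base axis. Payload 8.1 kg.
Tool frame: the origin (TCP) lies midway between the tips of the shut fingers; the grasp point (between the pads) lies 19 mm behind it; z points along the fingers, y is the line along which they close (so a half turn about z gives the same grasp; the last joint's range is limited). The gripper opens to 85 mm and grips with 20 to 120 N. Pads are 22 mm wide; open, the fingers measure 114 mm over their backs; the gripper's body (76 mm by 85 mm) begins 54 mm behind the grasp point. The pads swing forward as they close: fully open they stand 13 mm farther back than shut.
Start: joints at [-72.445, 7.471, 85.268, -0, 87.261, -4.893], TCP at [229.132, -554.53, 231.292] pointing down, gripper open.
Joint ranges: [-169.43, 169.43], [-51.17, 129.36], [1.28, 143.12], [-76.62, 256.62], [0, 156.53], [-152.29, 152.29]. Speed limits (degrees/s): [136.94, 136.94, 159.86, 180, 180, 180].

## Interface

Orientations are given as [roll, pitch, yaw] about the fixed x, y, z axes, in that order (R = Rz(yaw) Ry(pitch) Rx(roll)).
In Python, from bench import sense, snapshot, camera_params, hand_in, masks_of, pinpoint gives the robot as it stands.
- The arm moves only by the tool step_arm, never from a script. Its argument "targets" is a list of rows, each an object with "angular": the turn, a rotation vector about the tool's x, y, z scaled (see below), a list of three; "dp": the shift along the tool's x, y, z scaled (see below), a list of three; "fingers": the closure, from 0 (fully open) to 1 (shut). A call has exactly 8 rows; each row is the pose to reach, as a shift and turn from the pose commanded when the call began, along the tool's axes at that moment, turning the shorter way round; what a row does not reach only later rows make up. The controller multiplies each number of a shift by 0.2 m and each number of a turn by 180 degrees. A row lasts 1/8 s, in which the tool goes at most 62.5 mm and 10.7 degrees, less where a joint would pass 70% of its speed; a pose out of reach is approached as far as the arm can. A call with a number of a shift or a turn outside -1 to 1 is refused whole. A call with a gripper value outside its range is refused whole. The fingers move at their own pace and stop on an object; "newtons" is the grip in N (left out, the last holds). Time passes only in rows, so rows that repeat a pose let the fingers close, or fill a call up. It gives the time, the measured TCP pose, the force, the opening and the grip force at its end, in the units of the state.
- sense(): the state, without advancing time (a new reading comes with each control period).
- snapshot(name): name is "scene" or "top" or "wrist"; returns the picture (400x640x3 uint8, blue, green, red); there is no depth.
- camera_params(name): a dict with "vfov" (degrees; the focal length in pixels is half the picture's height over the tangent of half this angle, whatever the lens; pixels are square), "cx", "cy" (the principal point, pixels), "R" (3x3) and "t" (3): a world point X has camera coordinates R X + t. Camera axes: x right, y down, z forward; pixel columns grow to the right and rows downward; lengths in mm; the calibration is good to about 2 mm. A picture is of the moment at which its call begins: read the wrist's pose just before it. camera_params takes no time and is no camera call; for the wrist camera it gives the pose at the moment of the call.
- hand_in(): hands the job in; it is judged then, once.
Trained networks look in the newest picture that a camera, given by its name, has taken for a name from the list of things; names that differ only in an ending like _2 or _b are one class to them, and where a whole thing is asked for, a point or a joint stands for the part that bears it (a point fixed in the world has none). Each returns a list of dicts, best first, with "conf" (0 to 1); they miss things now and then, are a little off and sometimes report something else, mostly with a low value. They report only what shows in the picture. A call takes as long as a camera call. They do not tell look-alikes from the thing itself.
- masks_of(camera, label): "pixels" (400x640 bool, what is visible of it) and "at" ([column, row] in pixels, amid what is visible of it).
- pinpoint(camera, label): "at" ([column, row] in pixels: a listed point, or the origin of a listed thing).
The state is a dict: "time": time; "joint_pos": joint angles; "qd": joint speeds; "joint_efforts": joint torques, N m; "tool_pos": TCP position; "tcp_rot": TCP orientation; "ft_force": force on the tool from outside, world axes, zero at the start; "wrist_torque": the same for the moment, N m; "finger_gap": finger opening in mm; "grip_force": force on a finger pad.
Only numpy, scipy, OpenCV 4.12 (cv2) and the standard library are available. Lean on these libraries where they do the work, as an engineer would, in place of code of your own. Each camera call takes 0.05 s, during which the arm holds its last target. There are 200 camera calls.

## Working session

There is one attempt and no reset: what is moved stays moved. The work goes in short steps, Python scripts to look and compute and a tool call to move; the robot and the scene stay as the last step left them, time stands still between calls to the robot, and variables do not carry over. Pictures are saved under pics/ and viewed, at most 10 in all, crops included, and the job is handed in when it is done.

Besides the shell and the picture viewer there is one more tool, called after "Call:" as a command line: name --argument value ..., lists and objects as JSON in quotes. step_arm: Moves the arm, as the interface text tells. Its arguments: {"type":"object","properties":{"targets":{"type":"array","items":{"type":"object","properties":{"angular":{"type":"array","items":{"type":"number","minimum":-1,"maximum":1}},"dp":{"type":"array","items":{"type":"number","minimum":-1,"maximum":1}},"fingers":{"type":"number"}}}},"newtons":{"type":"number"}},"required":["targets"]}

```bash
mkdir -p pics; ls
cat > h.py <<'E'
import numpy as np, cv2
from bench import sense, snapshot, camera_params, hand_in, masks_of, pinpoint
from scipy.spatial.transform import Rotation as Ro
def ray(c,px):
    f=200/np.tan(np.radians(c['vfov']/2)); R=np.array(c['R']);t=np.array(c['t'])
    d=R.T@np.array([(px[0]-c['cx'])/f,(px[1]-c['cy'])/f,1]); return -R.T@t,d/np.linalg.norm(d)
def atz(c,px,z):
    o,d=ray(c,px); return o+d*(z-o[2])/d[2]
def tri(L):
    A=np.zeros((3,3));b=np.zeros(3)
    for c,px in L:
        o,d=ray(c,px);P=np.eye(3)-np.outer(d,d);A+=P;b+=P@o
    X=np.linalg.solve(A,b)
    return X,[float(np.linalg.norm((np.eye(3)-np.outer(ray(c,p)[1],ray(c,p)[1]))@(X-ray(c,p)[0]))) for c,p in L]
def proj(c,X):
    f=200/np.tan(np.radians(c['vfov']/2)); p=np.array(c['R'])@X+np.array(c['t']); return np.array([c['cx']+f*p[0]/p[2],c['cy']+f*p[1]/p[2]])
E
python3 - <<'E'
from h import *
np.set_printoptions(precision=1,suppress=True)
print(sense())
for n in ['scene','top','wrist']:
    cv2.imwrite(f'pics/{n}0.png',snapshot(n)); c=camera_params(n); print(n,c['vfov'],c['cx'],c['cy'],(-np.array(c['R']).T@np.array(c['t'])))
for n in ['scene','top']:
    for l in ['key_grip','key_foot','pad_top','press_plate','bolt_0_top','plate_pot']:
        print(n,l,[(np.round(d['at'],1).tolist(),round(d['conf'],2)) for d in pinpoint(n,l)])
E
```

```text
pics
{'time': 0.0, 'joint_pos': array([-72.4,   7.5,  85.3,   0. ,  87.3,  -4.9]), 'qd': array([ 0.,  0., -0., -0., -0.,  0.]), 'joint_efforts': array([ -0. , -56.9, -50.1,  -0. ,   0. ,  -0. ]), 'tool_pos': array([ 229. , -554. ,  230.2]), 'tcp_rot': array([-179.9,   -0. ,   22.4]), 'ft_force': array([-0.1, -0.2, -0.2]), 'wrist_torque': array([0., 0., 0.]), 'grip_force': 0.0, 'finger_gap': 85.53163429064746}
scene 55.49884163447599 321.53208961788994 198.25876633773794 [-17.8 756.2 851.2]
top 47.20998836377734 318.9630230282516 201.64558242542665 [ 302.5  -10.7 1740.4]
wrist 68.99883315337708 314.9602666138009 200.75886085269667 [ 307.3 -520.8  374.2]
scene key_grip [([312.8, 245.7], 0.92), ([250.0, 252.9], 0.81), ([227.9, 285.2], 0.56)]
scene key_foot [([228.3, 307.0], 0.75), ([251.6, 274.7], 0.7), ([311.5, 268.0], 0.57)]
scene pad_top [([361.7, 177.1], 0.57), ([325.0, 169.4], 0.46)]
scene press_plate [([308.2, 200.9], 0.71)]
scene bolt_0_top [([274.8, 196.8], 0.68)]
scene plate_pot [([301.7, 207.7], 0.58), ([290.9, 176.8], 0.53)]
top key_grip [([201.8, 212.4], 0.83), ([235.0, 207.9], 0.79)]
top key_foot [([266.7, 240.9], 0.81), ([239.2, 207.8], 0.67), ([429.0, 214.9], 0.61), ([205.8, 214.6], 0.56)]
top pad_top [([387.4, 215.6], 0.69), ([371.6, 178.4], 0.68)]
top press_plate [([239.2, 206.4], 0.73), ([338.9, 215.2], 0.73), ([319.1, 197.3], 0.69), ([309.5, 214.9], 0.34)]
top bolt_0_top [([293.2, 180.8], 0.44)]
top plate_pot [([305.3, 197.8], 0.44)]
```

Run:
```python
import cv2
a=cv2.imread('pics/scene0.png')[130:350,180:440];b=cv2.imread('pics/top0.png')[130:290,170:460]
a=cv2.resize(a,(700,592),interpolation=cv2.INTER_CUBIC);cv2.imwrite('pics/sc.png',a)
cv2.imwrite('pics/tc.png',cv2.resize(b,(798,440),interpolation=cv2.INTER_CUBIC))
```

```text
(no output)
```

View pics/sc.png

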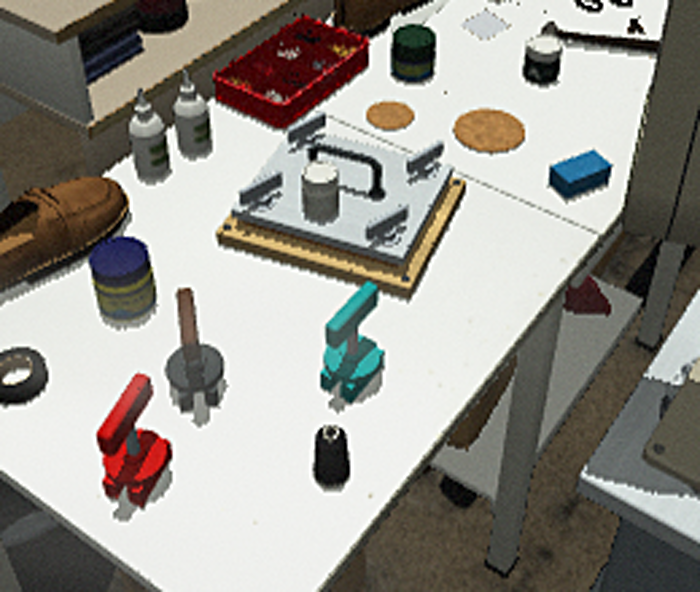

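View pics/tc.png

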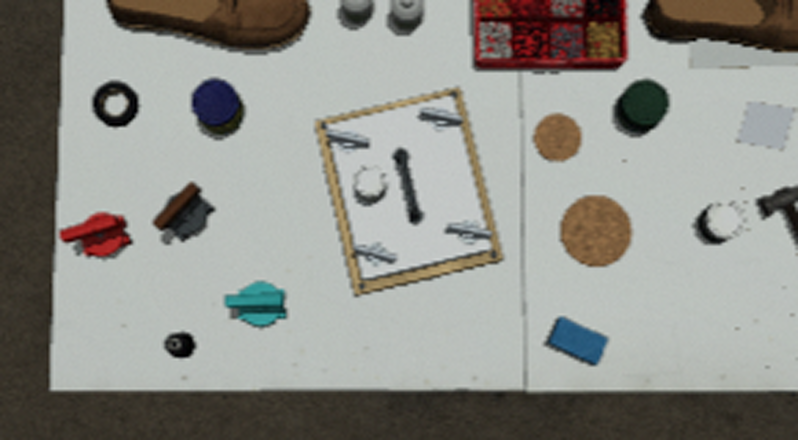

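The wooden key stands left of the press: top (235, 208), scene (250, 253). The red and turquoise ones are decoys. The large cork pad is at top (387, 214). Pot and bow handle are on the plate. Next come the coarse positions.

Run:
```python
from h import *
np.set_printoptions(precision=1,suppress=True)
s=camera_params('scene');t=camera_params('top')
print('key',tri([(s,[250,252.9]),(t,[235,207.9])]))
print('foot',tri([(s,[251.6,274.7]),(t,[239.2,207.8])]))
print('pad',tri([(s,[361.7,177.1]),(t,[387.4,215.6])]))
print('plate',tri([(s,[308.2,200.9]),(t,[319.1,197.3])]))
cr=lambda u,v:[170+u/2.75-.5*0,130+v/2.75]
for n,p in dict(b0=(348,138),b1=(375,253),b2=(468,232),b3=(440,118)).items(): print(n,atz(t,cr(*p),84))
for n,p in dict(h1=(400,155),h2=(415,217)).items(): print(n,atz(t,cr(*p),105))
w=camera_params('wrist'); print(w['R'])
st=sense(); R=Ro.from_euler('xyz',st['tcp_rot'],degrees=True).as_matrix()
C=-np.array(w['R']).T@w['t']; print('cam in tool',R.T@(C-st['tool_pos']), '\ncam axes in tool\n',R.T@np.array(w['R']).T)
```

```text
key (array([516.9, 294.2,  88.1]), [4.502404158598806, 4.502404158598852])
foot (array([527.8, 294.4,  -9.9]), [2.073563428420934, 2.0735634284211217])
pad (array([ 497. , -273.2,    7.1]), [3.79577314451044, 3.795773144510348])
plate (array([559.2, -14.9,  37.8]), [0.5324767102077467, 0.5324767102075499])
b0 [616.4  68.4  84. ]
b1 [461.9  31.8  84. ]
b2 [489.8 -91.3  84. ]
b3 [643.6 -54.9  84. ]
h1 [589.6  -1.3 105. ]
h2 [507.2 -21.  105. ]
[[ 0.4 -0.9  0. ]
 [-0.9 -0.4  0.3]
 [-0.3 -0.1 -0.9]]
cam in tool [  85.1   -1.1 -143.8] 
cam axes in tool
 [[-0.  -0.9 -0.3]
 [ 1.  -0.   0. ]
 [-0.  -0.3  0.9]]
```

```bash
cat > mv.py <<'E'
# plan: python3 mv.py [-n] "x,y,z,yaw[,rows]" ... ; keeps the commanded pose in cmd.json; each waypoint is interpolated over its rows
import sys,json,os,numpy as np
c=json.load(open('cmd.json')) if os.path.exists('cmd.json') else [229.132,-554.53,231.292,22.448]
g=sys.argv[1]
pts=[];p=np.array(c,float)
for a in sys.argv[2:]:
    v=[float(q) for q in a.split(',')];n=int(v[4]) if len(v)>4 else 8
    t=np.array(v[:4])
    for i in range(1,n+1): pts.append(p+(t-p)*i/n)
    p=t
while len(pts)%8: pts.append(pts[-1])
for k in range(0,len(pts),8):
    y=np.radians(c[3]);X=np.array([[np.cos(y),np.sin(y),0],[np.sin(y),-np.cos(y),0],[0,0,-1]])
    rows=[]
    for q in pts[k:k+8]:
        d=np.round(X@(q[:3]-c[:3])/200,3);a=round(-(q[3]-c[3])/180,3)
        if abs(d).max()>1: print('TOO FAR')
        rows.append({"dp":(d+0.).tolist(),"angular":[0,0,a+0.],"fingers":float(g)})
    print(json.dumps(rows).replace(' ',''))
    c=list(np.array(c[:3])+X.T@(d*200))+[c[3]-a*180]
json.dump([float(x) for x in c],open('cmd.json','w')); print(np.round(c,1).tolist())
E
python3 mv.py 0 338,-374,231,45 440,-195,231,70
```

```text
[{"dp":[0.106,-0.078,0.0],"angular":[0,0,-0.016],"fingers":0.0},{"dp":[0.212,-0.157,0.0],"angular":[0,0,-0.031],"fingers":0.0},{"dp":[0.318,-0.235,0.001],"angular":[0,0,-0.047],"fingers":0.0},{"dp":[0.424,-0.313,0.001],"angular":[0,0,-0.063],"fingers":0.0},{"dp":[0.53,-0.391,0.001],"angular":[0,0,-0.078],"fingers":0.0},{"dp":[0.636,-0.47,0.001],"angular":[0,0,-0.094],"fingers":0.0},{"dp":[0.742,-0.548,0.001],"angular":[0,0,-0.11],"fingers":0.0},{"dp":[0.848,-0.626,0.001],"angular":[0,0,-0.125],"fingers":0.0}]
[{"dp":[0.124,-0.035,0.0],"angular":[0,0,-0.018],"fingers":0.0},{"dp":[0.248,-0.069,0.0],"angular":[0,0,-0.035],"fingers":0.0},{"dp":[0.372,-0.103,0.0],"angular":[0,0,-0.052],"fingers":0.0},{"dp":[0.497,-0.137,0.0],"angular":[0,0,-0.07],"fingers":0.0},{"dp":[0.621,-0.171,0.0],"angular":[0,0,-0.087],"fingers":0.0},{"dp":[0.745,-0.205,0.0],"angular":[0,0,-0.104],"fingers":0.0},{"dp":[0.869,-0.239,0.0],"angular":[0,0,-0.122],"fingers":0.0},{"dp":[0.993,-0.274,0.0],"angular":[0,0,-0.139],"fingers":0.0}]
[439.9, -195.0, 231.1, 70.0]
```

Call:
step_arm --targets '[{"dp": [0.212,-0.157,0],"angular": [0,0,-0.031],"fingers": 0},{"dp": [0.424,-0.313,0],"angular": [0,0,-0.063],"fingers": 0},{"dp": [0.636,-0.47,0.001],"angular": [0,0,-0.094],"fingers": 0},{"dp": [0.848,-0.626,0.001],"angular": [0,0,-0.125],"fingers": 0},{"dp": [0.848,-0.626,0.001],"angular": [0,0,-0.125],"fingers": 0},{"dp": [0.848,-0.626,0.001],"angular": [0,0,-0.125],"fingers": 0},{"dp": [0.848,-0.626,0.001],"angular": [0,0,-0.125],"fingers": 0},{"dp": [0.848,-0.626,0.001],"angular": [0,0,-0.125],"fingers": 0}]'

```text
time: 1.75
tool_pos: [337.5, -374.9, 230.9]
tcp_rot: [-180.0, 0.0, 44.8]
ft_force: [-0.7, 1.0, 0.6]
finger_gap: 85.7
grip_force: 0.0
```

Call:
step_arm --targets '[{"dp": [0.248,-0.069,0],"angular": [0,0,-0.035],"fingers": 0},{"dp": [0.497,-0.137,0],"angular": [0,0,-0.07],"fingers": 0},{"dp": [0.745,-0.205,0],"angular": [0,0,-0.104],"fingers": 0},{"dp": [0.993,-0.274,0],"angular": [0,0,-0.139],"fingers": 0},{"dp": [0.993,-0.274,0],"angular": [0,0,-0.139],"fingers": 0},{"dp": [0.993,-0.274,0],"angular": [0,0,-0.139],"fingers": 0},{"dp": [0.993,-0.274,0],"angular": [0,0,-0.139],"fingers": 0},{"dp": [0.993,-0.274,0],"angular": [0,0,-0.139],"fingers": 0}]'

```text
time: 2.75
tool_pos: [439.4, -196.0, 231.0]
tcp_rot: [-180.0, 0.0, 69.8]
ft_force: [-0.1, -0.8, -0.9]
finger_gap: 85.5
grip_force: 0.0
```

```bash
python3 - <<'E'
from h import *
import pickle
np.set_printoptions(precision=1,suppress=True)
c=camera_params('wrist');im=snapshot('wrist');cv2.imwrite('pics/w1.png',im)
pickle.dump(c,open('w1.pkl','wb'))
for l,z in [('pad_top',4),('bolt_0_top',84),('press_plate',50)]:
    for d in pinpoint('wrist',l): print(l,d['at'],round(d['conf'],2),atz(c,d['at'],z))
for d in masks_of('wrist','pad_top'):
    v,u=np.nonzero(d['pixels']); print(d['conf'],len(u),u.mean(),v.mean(),atz(c,(u.mean(),v.mean()),4))
E
python3 mv.py 0 510,-70,231,88 555,-12,231,88
```

```text
pad_top [470.1, 133.9] 0.69 [ 636.2 -220.3    4. ]
pad_top [378.5, 206.8] 0.62 [ 501.9 -274.4    4. ]
0.71 4062 377.6610044313146 202.86509108813394 [ 502.4 -268.5    4. ]
0.65 2311 467.53180441367374 132.89961055819992 [ 633.5 -218.     4. ]
[{"dp":[0.088,0.014,0.0],"angular":[0,0,-0.013],"fingers":0.0},{"dp":[0.177,0.029,0.0],"angular":[0,0,-0.025],"fingers":0.0},{"dp":[0.265,0.043,0.0],"angular":[0,0,-0.038],"fingers":0.0},{"dp":[0.354,0.058,0.0],"angular":[0,0,-0.05],"fingers":0.0},{"dp":[0.442,0.072,0.0],"angular":[0,0,-0.063],"fingers":0.0},{"dp":[0.53,0.086,0.0],"angular":[0,0,-0.075],"fingers":0.0},{"dp":[0.619,0.101,0.0],"angular":[0,0,-0.088],"fingers":0.0},{"dp":[0.707,0.115,0.0],"angular":[0,0,-0.1],"fingers":0.0}]
[{"dp":[0.037,0.027,0.0],"angular":[0,0,0.0],"fingers":0.0},{"dp":[0.074,0.054,0.0],"angular":[0,0,0.0],"fingers":0.0},{"dp":[0.112,0.081,0.0],"angular":[0,0,0.0],"fingers":0.0},{"dp":[0.149,0.107,0.0],"angular":[0,0,0.0],"fingers":0.0},{"dp":[0.186,0.134,0.0],"angular":[0,0,0.0],"fingers":0.0},{"dp":[0.223,0.161,0.0],"angular":[0,0,0.0],"fingers":0.0},{"dp":[0.261,0.188,0.0],"angular":[0,0,0.0],"fingers":0.0},{"dp":[0.298,0.215,0.0],"angular":[0,0,0.0],"fingers":0.0}]
[555.0, -12.0, 231.1, 88.0]
```

```bash
echo '[439.9,-195.0,231.1,70.0]' > cmd.json; python3 mv.py 0 545,-25,231,88
```

```text
[{"dp":[0.122,0.025,0.0],"angular":[0,0,-0.012],"fingers":0.0},{"dp":[0.245,0.051,0.0],"angular":[0,0,-0.025],"fingers":0.0},{"dp":[0.367,0.076,0.0],"angular":[0,0,-0.038],"fingers":0.0},{"dp":[0.489,0.102,0.0],"angular":[0,0,-0.05],"fingers":0.0},{"dp":[0.612,0.127,0.0],"angular":[0,0,-0.062],"fingers":0.0},{"dp":[0.734,0.152,0.0],"angular":[0,0,-0.075],"fingers":0.0},{"dp":[0.856,0.178,0.0],"angular":[0,0,-0.088],"fingers":0.0},{"dp":[0.978,0.203,0.0],"angular":[0,0,-0.1],"fingers":0.0}]
[545.0, -25.1, 231.1, 88.0]
```

Call:
step_arm --targets '[{"dp": [0.245,0.051,0],"angular": [0,0,-0.025],"fingers": 0},{"dp": [0.489,0.102,0],"angular": [0,0,-0.05],"fingers": 0},{"dp": [0.734,0.152,0],"angular": [0,0,-0.075],"fingers": 0},{"dp": [0.978,0.203,0],"angular": [0,0,-0.1],"fingers": 0},{"dp": [0.978,0.203,0],"angular": [0,0,-0.1],"fingers": 0},{"dp": [0.978,0.203,0],"angular": [0,0,-0.1],"fingers": 0},{"dp": [0.978,0.203,0],"angular": [0,0,-0.1],"fingers": 0},{"dp": [0.978,0.203,0],"angular": [0,0,-0.1],"fingers": 0}]'

```text
time: 4.0
tool_pos: [544.8, -26.1, 231.2]
tcp_rot: [180.0, 0.0, 87.9]
ft_force: [0.0, -0.5, -0.3]
finger_gap: 85.4
grip_force: 0.0
```

Run:
```python
from h import *
import pickle
np.set_printoptions(precision=1,suppress=True)
c=camera_params('wrist');im=snapshot('wrist');cv2.imwrite('pics/w2.png',im)
pickle.dump(c,open('w2.pkl','wb'))
for l,z in [('bolt_0_top',84),('press_plate',50),('key_grip',95),('plate_pot',50)]:
    for d in pinpoint('wrist',l): print(l,d['at'],round(d['conf'],2),atz(c,d['at'],z))
R=[]
for d in masks_of('wrist','bolt_0_top'):
    v,u=np.nonzero(d['pixels']); r=cv2.minAreaRect(np.c_[u,v].astype(np.float32)); print(round(d['conf'],2),len(u),d['at'],atz(c,d['at'],75),r)
    R.append(d['pixels'])
pickle.dump(R,open('m2.pkl','wb'))
cv2.imwrite('pics/w2c.png',cv2.resize(im[60:360,100:540],(792,540),interpolation=cv2.INTER_CUBIC))
```

```text
bolt_0_top [389.8, 85.4] 0.73 [617.7  69.6  84. ]
bolt_0_top [323.2, 122.5] 0.64 [554.9  38.5  84. ]
press_plate [327.5, 165.0] 0.55 [559.3 -10.9  50. ]
plate_pot [324.5, 120.0] 0.7 [557.2  38.5  50. ]
plate_pot [270.9, 245.1] 0.33 [ 486.3 -109.8   50. ]
0.68 922 [386.4, 83.2] [616.5  71.9  75. ] ((387.4000244140625, 80.80000305175781), (20.87103271484375, 68.9376449584961), 18.434947967529297)
0.48 2563 [289.6, 323.3] [ 505.1 -209.2   75. ] ((293.6216125488281, 320.270263671875), (62.14281463623047, 51.29248809814453), 9.462321281433105)
```

View pics/w2.png

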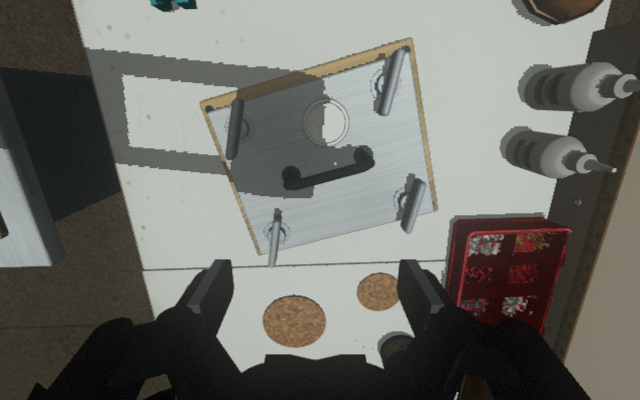

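Run:
```python
import cv2
im=cv2.imread('pics/w2.png')[35:275,195:445]
cv2.imwrite('pics/w2c.png',cv2.resize(im,(625,600),interpolation=cv2.INTER_CUBIC))
```

```text
(no output)
```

View pics/w2c.png

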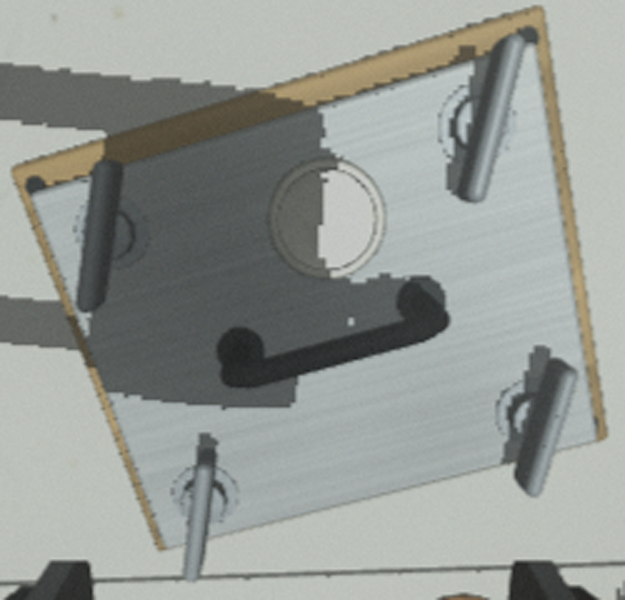

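```bash
cat > fit.py <<'E'
from h import *
import pickle
from scipy.optimize import least_squares
c=pickle.load(open('w2.pkl','rb'))
P=np.array([[517,38,472,198],[110,163,90,308],[207,440,192,578],[563,365,532,492]],float).reshape(4,2,2)/2.5+[195,35]-0.3
B=np.array([[80,65],[-80,65],[-80,-65],[80,-65]])
def pts(p,i,local):
    y=np.radians(p[2]);R=lambda a:np.array([[np.cos(a),-np.sin(a)],[np.sin(a),np.cos(a)]])
    b=p[:2]+R(y)@B[i]; L=np.atleast_2d(local); xy=(R(y+1.3-p[3+i])@L[:,:2].T).T+b
    return np.c_[xy,L[:,2]]
def res(p):
    return np.concatenate([[(proj(c,X)-q) for X,q in zip(pts(p,i,[[29.5,0,82],[-29.5,0,82]]),P[i])] for i in range(4)]).ravel()
if __name__=='__main__':
    np.set_printoptions(precision=2,suppress=True)
    s=least_squares(res,[555,-12,14,.1,.1,.1,.1]);p=s.x;print(p,'\n',s.fun.reshape(4,4))
    for i in range(4): print(i,pts(p,i,[[0,0,84]]),'wing yaw',p[2]+np.degrees(1.3-p[3+i]))
    im=cv2.imread('pics/w2.png');big=cv2.resize(im[35:275,195:445],(625,600),interpolation=cv2.INTER_CUBIC)
    f=lambda X:((proj(c,X)-[195,35]+.3)*2.5)
    y=np.radians(p[2]);R=np.array([[np.cos(y),-np.sin(y)],[np.sin(y),np.cos(y)]])
    def poly(Q,col): cv2.polylines(big,[np.int32(np.round([f(X) for X in Q])*1).reshape(-1,1,2)],True,col,1)
    poly([np.r_[p[:2]+R@np.array(k),50] for k in [(110,90),(-110,90),(-110,-90),(110,-90)]],(0,0,255))
    for i in range(4):
        poly(pts(p,i,[[30,4,80],[30,-4,80],[-30,-4,80],[-30,4,80]]),(0,0,255));poly(pts(p,i,[[11*np.cos(t),11*np.sin(t),62] for t in np.linspace(0,6.2,24)]),(0,255,0))
        poly(pts(p,i,[[30,4,62],[30,-4,62],[-30,-4,62],[-30,4,62]]),(255,0,0))
    cv2.imwrite('pics/ov.png',big); pickle.dump(p,open('plate.pkl','wb'))
E
python3 fit.py; python3 mv.py 0 545,120,231,110 535,270,231,135
```

```text
[558.48  -8.87  13.14   0.2    0.23   0.14   0.11] 
 [[ 1.75 -2.64  1.15  0.16]
 [-1.75 -2.72 -2.44 -0.65]
 [-1.56  8.11 -0.49 -0.4 ]
 [ 1.57  0.61  1.64  0.93]]
0 [[621.61  72.61  84.  ]] wing yaw 75.91719995404043
1 [[465.8   36.24  84.  ]] wing yaw 74.26084996095999
2 [[495.35 -90.35  84.  ]] wing yaw 79.79249020720236
3 [[651.16 -53.99  84.  ]] wing yaw 81.43072937669521
[{"dp":[0.091,-0.003,0.0],"angular":[0,0,-0.015],"fingers":0.0},{"dp":[0.181,-0.006,0.0],"angular":[0,0,-0.031],"fingers":0.0},{"dp":[0.272,-0.009,0.0],"angular":[0,0,-0.046],"fingers":0.0},{"dp":[0.362,-0.013,0.0],"angular":[0,0,-0.061],"fingers":0.0},{"dp":[0.453,-0.016,0.0],"angular":[0,0,-0.076],"fingers":0.0},{"dp":[0.544,-0.019,0.0],"angular":[0,0,-0.092],"fingers":0.0},{"dp":[0.634,-0.022,0.0],"angular":[0,0,-0.107],"fingers":0.0},{"dp":[0.725,-0.025,0.0],"angular":[0,0,-0.122],"fingers":0.0}]
[{"dp":[0.09,0.026,0.0],"angular":[0,0,-0.018],"fingers":0.0},{"dp":[0.181,0.052,0.0],"angular":[0,0,-0.035],"fingers":0.0},{"dp":[0.271,0.078,0.0],"angular":[0,0,-0.052],"fingers":0.0},{"dp":[0.361,0.104,0.0],"angular":[0,0,-0.07],"fingers":0.0},{"dp":[0.451,0.131,0.0],"angular":[0,0,-0.087],"fingers":0.0},{"dp":[0.542,0.157,0.0],"angular":[0,0,-0.104],"fingers":0.0},{"dp":[0.632,0.183,0.0],"angular":[0,0,-0.122],"fingers":0.0},{"dp":[0.722,0.209,0.0],"angular":[0,0,-0.139],"fingers":0.0}]
[535.0, 270.0, 231.1, 135.0]
```

View pics/ov.png

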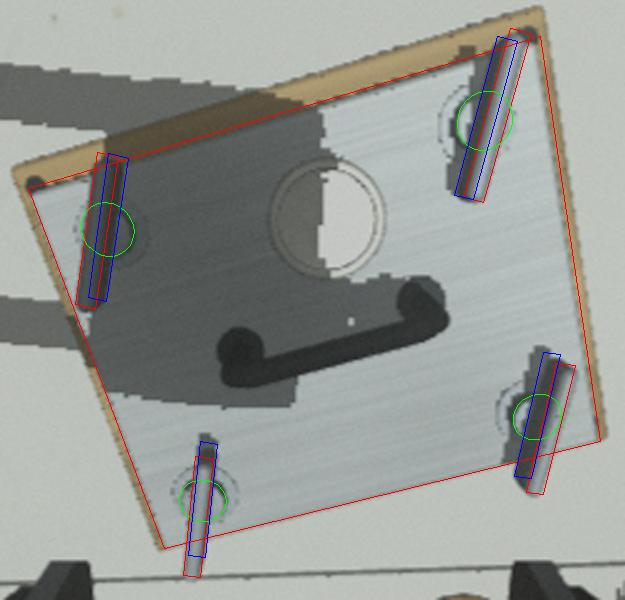

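```bash
sed -i 's/207,440,192,578/207,458,192,578/' fit.py
sed -i "s/^    return np.concatenate(\[\[(proj.*/    y=np.radians(p[2]);R=np.array([[np.cos(y),-np.sin(y)],[np.sin(y),np.cos(y)]])\n    a=np.concatenate([[(proj(c,X)-q) for X,q in zip(pts(p,i,[[29.5,0,82],[-29.5,0,82]]),P[i])] for i in range(4)]).ravel()\n    b=np.array([proj(c,np.r_[p[:2]+R@np.array(k),50])-(np.array(q)\/2.5+[194.7,34.7]) for k,q in [((-110,-90),(162,548)),((110,-90),(602,439))]]).ravel()\n    return np.r_[a,b]/" fit.py; sed -i 's/reshape(4,4)/reshape(5,4)/' fit.py
python3 fit.py
```

```text
[558.43  -9.52  13.38   0.21   0.24   0.16   0.11] 
 [[ 1.3  -2.16  0.7   0.58]
 [-1.89 -1.55 -2.52  0.39]
 [-0.77  1.73 -0.58  0.23]
 [ 1.68  0.83  1.76  1.13]
 [ 1.23  0.58 -0.76  0.71]]
0 [[621.21  72.23  84.  ]] wing yaw 75.87944468928096
1 [[465.56  35.2   84.  ]] wing yaw 74.30476149387142
2 [[495.65 -91.27  84.  ]] wing yaw 78.84302451151011
3 [[651.3  -54.24  84.  ]] wing yaw 81.44797009279719
```

Call:
step_arm --targets '[{"dp": [0.181,-0.006,0],"angular": [0,0,-0.031],"fingers": 0},{"dp": [0.362,-0.013,0],"angular": [0,0,-0.061],"fingers": 0},{"dp": [0.544,-0.019,0],"angular": [0,0,-0.092],"fingers": 0},{"dp": [0.725,-0.025,0],"angular": [0,0,-0.122],"fingers": 0},{"dp": [0.725,-0.025,0],"angular": [0,0,-0.122],"fingers": 0},{"dp": [0.725,-0.025,0],"angular": [0,0,-0.122],"fingers": 0},{"dp": [0.725,-0.025,0],"angular": [0,0,-0.122],"fingers": 0},{"dp": [0.725,-0.025,0],"angular": [0,0,-0.122],"fingers": 0}]'

```text
time: 5.3
tool_pos: [545.3, 119.2, 231.1]
tcp_rot: [180.0, 0.0, 109.8]
ft_force: [1.0, -0.0, -0.7]
finger_gap: 85.2
grip_force: 0.0
```

Run:
```python
from h import *
import pickle
np.set_printoptions(precision=1,suppress=True)
c=camera_params('wrist');im=snapshot('wrist');cv2.imwrite('pics/w3.png',im)
pickle.dump(c,open('w3.pkl','wb'))
for l,z in [('bolt_0_top',84),('press_plate',50),('key_grip',95),('key_foot',0)]:
    for d in pinpoint('wrist',l): print(l,d['at'],round(d['conf'],2),atz(c,d['at'],z))
```

```text
bolt_0_top [363.0, 250.6] 0.62 [621.6  67.3  84. ]
press_plate [293.1, 276.7] 0.78 [563.3 -14.4  50. ]
key_grip [186.1, 62.5] 0.71 [399.9 190.6  95. ]
key_foot [217.5, 74.1] 0.82 [398.  187.6   0. ]
key_foot [350.2, 18.1] 0.71 [524.1 294.3   0. ]
```

Call:
step_arm --targets '[{"dp": [0.181,0.052,0],"angular": [0,0,-0.035],"fingers": 0},{"dp": [0.361,0.104,0],"angular": [0,0,-0.07],"fingers": 0},{"dp": [0.542,0.157,0],"angular": [0,0,-0.104],"fingers": 0},{"dp": [0.722,0.209,0],"angular": [0,0,-0.139],"fingers": 0},{"dp": [0.722,0.209,0],"angular": [0,0,-0.139],"fingers": 0},{"dp": [0.722,0.209,0],"angular": [0,0,-0.139],"fingers": 0},{"dp": [0.722,0.209,0],"angular": [0,0,-0.139],"fingers": 0},{"dp": [0.722,0.209,0],"angular": [0,0,-0.139],"fingers": 0}]'

```text
time: 6.55
tool_pos: [535.6, 269.1, 231.2]
tcp_rot: [180.0, 0.0, 134.9]
ft_force: [1.3, -0.3, 0.5]
finger_gap: 85.4
grip_force: 0.0
```

Run:
```python
from h import *
import pickle
np.set_printoptions(precision=1,suppress=True)
c=camera_params('wrist');im=snapshot('wrist');cv2.imwrite('pics/w4.png',im)
pickle.dump(c,open('w4.pkl','wb'))
for l,z in [('key_grip',95),('key_foot',0)]:
    for d in pinpoint('wrist',l): print(l,d['at'],round(d['conf'],2),atz(c,d['at'],z))
for d in masks_of('wrist','key_grip'): print(d['conf'],d['at'],d['pixels'].sum())
a=cv2.resize(im[0:300,150:490],(680,600),interpolation=cv2.INTER_CUBIC);cv2.imwrite('pics/w4c.png',a)
```

```text
key_grip [324.6, 166.4] 0.95 [525.7 293.2  95. ]
key_grip [154.6, 151.4] 0.84 [399.3 188.1  95. ]
key_grip [395.7, 47.7] 0.62 [495.  409.2  95. ]
key_grip [459.8, 179.1] 0.53 [630.  378.8  95. ]
key_foot [319.7, 150.5] 0.93 [523.5 290.7   0. ]
key_foot [373.2, 63.2] 0.73 [495.5 406.9   0. ]
key_foot [196.6, 136.4] 0.69 [400.2 193.3   0. ]
0.98 [172.9, 144.4] 3680
0.75 [323.3, 156.6] 2614
```

View pics/w4c.png

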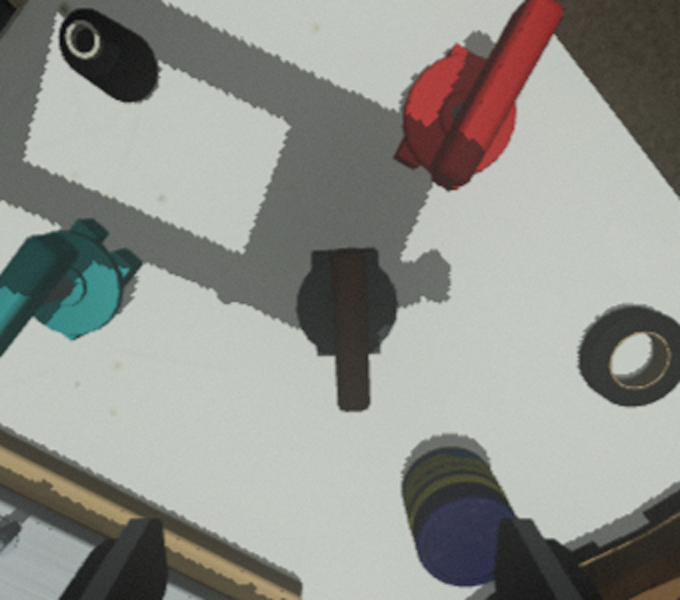

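Run:
```python
from h import *
import pickle
np.set_printoptions(precision=1,suppress=True)
c=pickle.load(open('w4.pkl','rb'));c3=pickle.load(open('w3.pkl','rb'))
f=lambda u,v,z:atz(c,(u/2+150-.25,v/2-.25),z)[:2]
nl,nr,fl,fr=f(338,410,110),f(371,409,110),f(331,249,110),f(364,249,110)
n=(nl+nr)/2;F=(fl+fr)/2;d=F-n
print(n,F,'len',np.linalg.norm(d),'mid',(n+F)/2,'yaw',np.degrees(np.arctan2(d[1],d[0])),np.linalg.norm(nl-nr),np.linalg.norm(fl-fr))
print('tri foot',tri([(c,[319.7,150.5]),(c3,[350.2,18.1])]))
# bolt_0 with views 2,3
print('b0',tri([(pickle.load(open('w2.pkl','rb')),[389.8,85.4]),(c3,[363,250.6])]))
im=cv2.imread('pics/w3.png');cv2.imwrite('pics/w3c.png',cv2.resize(im[170:380,180:440],(743,600),interpolation=cv2.INTER_CUBIC))
```

```text
[551.4 270.5] [495.3 321. ] len 75.50816731480252 mid [523.3 295.7] yaw 137.96489711967664 15.981020688314068 14.572975462359251
tri foot (array([523.1, 291.8,   8.9]), [0.8475239724494649, 0.8475239724497127])
b0 (array([617.8,  69.7,  89.9]), [1.5435696378014427, 1.5435696378015946])
```

View pics/w3c.png

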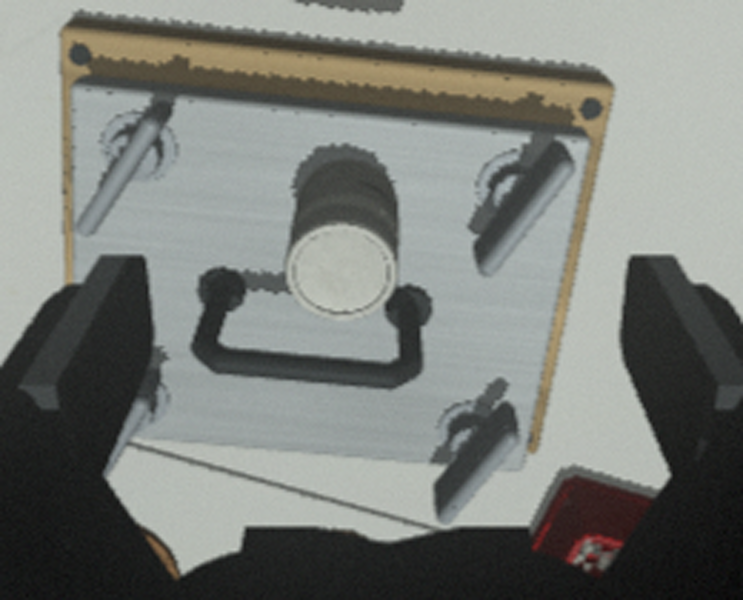

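```bash
cat > fit2.py <<'E'
from fit import *
c3=pickle.load(open('w3.pkl','rb'));k=743/260
Q={1:[(166,110),(84,230)],0:[(567,162),(487,270)],3:[(516,438),(444,516)]}
K={(-110,90):(73,85),(110,90):(589,136),(110,-90):(526,469)}
cv=lambda q:np.array(q)/k+[180,170]-.3
def res2(p):
    y=np.radians(p[2]);R=np.array([[np.cos(y),-np.sin(y)],[np.sin(y),np.cos(y)]])
    a=[proj(c3,X)-cv(q) for i in Q for X,q in zip(pts(p,i,[[29.5,0,82],[-29.5,0,82]]),Q[i])]
    b=[proj(c3,np.r_[p[:2]+R@np.array(K0),50])-cv(q) for K0,q in K.items()]
    return np.array(a+b).ravel()
np.set_printoptions(precision=2,suppress=True)
for f in (lambda p:np.r_[res(p),res2(p)],lambda p:np.r_[res2(p),0.01*(p[5]-.15)]):
    s=least_squares(f,[555,-12,14,.1,.1,.1,.1],loss='soft_l1');p=s.x;print(p)
    for i in range(4): print(i,pts(p,i,[[0,0,84]])[0],'wing yaw',p[2]+np.degrees(1.3-p[3+i]))
    if len(s.fun)>30: print(s.fun.reshape(-1,4)); pickle.dump(p,open('plate.pkl','wb'))
E
python3 fit2.py; python3 mv.py 0 524,294.5,231,137.5,2 524,294.5,76,137.5,6
```

```text
[558.67  -9.14  13.46   0.19   0.25   0.16   0.16]
0 [621.35  72.69  84.  ] wing yaw 77.28199742751397
1 [465.74  35.45  84.  ] wing yaw 73.41400784576712
2 [495.99 -90.98  84.  ] wing yaw 78.79699964467775
3 [651.6  -53.74  84.  ] wing yaw 78.5942529514342
[{"dp":[0.063,0.024,0.0],"angular":[0,0,-0.007],"fingers":0.0},{"dp":[0.126,0.048,0.0],"angular":[0,0,-0.014],"fingers":0.0},{"dp":[0.126,0.048,0.13],"angular":[0,0,-0.014],"fingers":0.0},{"dp":[0.126,0.048,0.259],"angular":[0,0,-0.014],"fingers":0.0},{"dp":[0.126,0.048,0.388],"angular":[0,0,-0.014],"fingers":0.0},{"dp":[0.126,0.048,0.517],"angular":[0,0,-0.014],"fingers":0.0},{"dp":[0.126,0.048,0.646],"angular":[0,0,-0.014],"fingers":0.0},{"dp":[0.126,0.048,0.776],"angular":[0,0,-0.014],"fingers":0.0}]
[524.0, 294.6, 75.9, 137.5]Traceback (most recent call last):
  File "fit2.py", line 15, in <module>
    if len(s.fun)>30: print(s.fun.reshape(-1,4)); pickle.dump(p,open('plate.pkl','wb'))
                            ~~~~~~~~~~~~~^^^^^^
ValueError: cannot reshape array of size 38 into shape (4)
```

Call:
step_arm --targets '[{"dp": [0.063,0.024,0],"angular": [0,0,-0.007],"fingers": 0},{"dp": [0.126,0.048,0],"angular": [0,0,-0.014],"fingers": 0},{"dp": [0.126,0.048,0.13],"angular": [0,0,-0.014],"fingers": 0},{"dp": [0.126,0.048,0.26],"angular": [0,0,-0.014],"fingers": 0},{"dp": [0.126,0.048,0.39],"angular": [0,0,-0.014],"fingers": 0},{"dp": [0.126,0.048,0.52],"angular": [0,0,-0.014],"fingers": 0},{"dp": [0.126,0.048,0.65],"angular": [0,0,-0.014],"fingers": 0},{"dp": [0.126,0.048,0.776],"angular": [0,0,-0.014],"fingers": 0}]'

```text
time: 7.75
tool_pos: [523.7, 295.7, 75.0]
tcp_rot: [180.0, -0.0, 137.6]
ft_force: [-0.4, -0.1, 0.2]
finger_gap: 85.4
grip_force: 0.0
```

Call:
step_arm --targets '[{"dp": [0,0,0],"angular": [0,0,0],"fingers": 1},{"dp": [0,0,0],"angular": [0,0,0],"fingers": 1},{"dp": [0,0,0],"angular": [0,0,0],"fingers": 1},{"dp": [0,0,0],"angular": [0,0,0],"fingers": 1},{"dp": [0,0,0],"angular": [0,0,0],"fingers": 1},{"dp": [0,0,0],"angular": [0,0,0],"fingers": 1},{"dp": [0,0,0],"angular": [0,0,0],"fingers": 1},{"dp": [0,0,0],"angular": [0,0,0],"fingers": 1}]' --newtons 70

```text
time: 8.75
tool_pos: [524.8, 294.7, 77.3]
tcp_rot: [179.9, 0.0, 137.5]
ft_force: [-1.7, -0.9, 6.2]
finger_gap: 15.1
grip_force: 68.5
```

```bash
python3 -c "
import pickle;from fit2 import *" >/dev/null 2>&1
python3 mv.py 1 524,294.5,230,137.5
```

```text
[{"dp":[0.0,0.0,-0.096],"angular":[0,0,0.0],"fingers":1.0},{"dp":[0.0,0.0,-0.193],"angular":[0,0,0.0],"fingers":1.0},{"dp":[0.0,0.0,-0.289],"angular":[0,0,0.0],"fingers":1.0},{"dp":[0.0,0.0,-0.385],"angular":[0,0,0.0],"fingers":1.0},{"dp":[0.0,0.0,-0.482],"angular":[0,0,0.0],"fingers":1.0},{"dp":[0.0,0.0,-0.578],"angular":[0,0,0.0],"fingers":1.0},{"dp":[0.0,0.0,-0.674],"angular":[0,0,0.0],"fingers":1.0},{"dp":[0.0,0.0,-0.771],"angular":[0,0,0.0],"fingers":1.0}]
[524.0, 294.6, 230.1, 137.5]
```

```bash
echo '[524.0, 294.6, 75.9, 137.5]'>cmd.json; python3 mv.py 1 524,294.5,215,137.5,4 550,220,215,118,4 621,72,215,76.5,6 621,72,190,76.5,2
```

```text
[{"dp":[0.0,0.0,-0.174],"angular":[0,0,0.0],"fingers":1.0},{"dp":[0.0,0.0,-0.348],"angular":[0,0,0.0],"fingers":1.0},{"dp":[0.0,0.0,-0.522],"angular":[0,0,0.0],"fingers":1.0},{"dp":[0.0,0.0,-0.696],"angular":[0,0,0.0],"fingers":1.0},{"dp":[-0.087,-0.047,-0.696],"angular":[0,0,0.027],"fingers":1.0},{"dp":[-0.174,-0.094,-0.696],"angular":[0,0,0.054],"fingers":1.0},{"dp":[-0.261,-0.14,-0.696],"angular":[0,0,0.081],"fingers":1.0},{"dp":[-0.348,-0.187,-0.696],"angular":[0,0,0.108],"fingers":1.0}]
[{"dp":[-0.137,-0.006,0.0],"angular":[0,0,0.039],"fingers":1.0},{"dp":[-0.273,-0.012,0.0],"angular":[0,0,0.077],"fingers":1.0},{"dp":[-0.41,-0.018,0.0],"angular":[0,0,0.116],"fingers":1.0},{"dp":[-0.547,-0.023,0.0],"angular":[0,0,0.154],"fingers":1.0},{"dp":[-0.683,-0.029,0.0],"angular":[0,0,0.192],"fingers":1.0},{"dp":[-0.82,-0.035,0.0],"angular":[0,0,0.231],"fingers":1.0},{"dp":[-0.82,-0.035,0.063],"angular":[0,0,0.231],"fingers":1.0},{"dp":[-0.82,-0.035,0.125],"angular":[0,0,0.231],"fingers":1.0}]
[621.0, 72.0, 190.1, 76.5]
```

Call:
step_arm --targets '[{"dp": [0,0,-0.174],"angular": [0,0,0],"fingers": 1},{"dp": [0,0,-0.348],"angular": [0,0,0],"fingers": 1},{"dp": [0,0,-0.522],"angular": [0,0,0],"fingers": 1},{"dp": [0,0,-0.696],"angular": [0,0,0],"fingers": 1},{"dp": [-0.087,-0.047,-0.696],"angular": [0,0,0.027],"fingers": 1},{"dp": [-0.174,-0.094,-0.696],"angular": [0,0,0.054],"fingers": 1},{"dp": [-0.261,-0.14,-0.696],"angular": [0,0,0.081],"fingers": 1},{"dp": [-0.348,-0.187,-0.696],"angular": [0,0,0.108],"fingers": 1}]'

```text
time: 9.75
tool_pos: [550.2, 219.3, 214.9]
tcp_rot: [-180.0, -0.0, 117.9]
ft_force: [0.2, -1.2, -2.7]
finger_gap: 14.4
grip_force: 69.0
```

Call:
step_arm --targets '[{"dp": [-0.137,-0.006,0],"angular": [0,0,0.039],"fingers": 1},{"dp": [-0.273,-0.012,0],"angular": [0,0,0.077],"fingers": 1},{"dp": [-0.41,-0.018,0],"angular": [0,0,0.116],"fingers": 1},{"dp": [-0.547,-0.023,0],"angular": [0,0,0.154],"fingers": 1},{"dp": [-0.683,-0.029,0],"angular": [0,0,0.192],"fingers": 1},{"dp": [-0.82,-0.035,0],"angular": [0,0,0.231],"fingers": 1},{"dp": [-0.82,-0.035,0.063],"angular": [0,0,0.231],"fingers": 1},{"dp": [-0.82,-0.035,0.125],"angular": [0,0,0.231],"fingers": 1}]'

```text
time: 10.75
tool_pos: [620.7, 72.2, 188.9]
tcp_rot: [-179.9, -0.0, 76.5]
ft_force: [0.3, 0.2, -3.5]
finger_gap: 15.1
grip_force: 69.0
```

Run:
```python
from h import *
import pickle
np.set_printoptions(precision=1,suppress=True)
print(sense()['tool_pos'])
c=camera_params('wrist');im=snapshot('wrist');cv2.imwrite('pics/w5.png',im)
pickle.dump(c,open('w5.pkl','wb'))
for l,z in [('key_grip',209),('key_foot',114),('bolt_0_top',84)]:
    for d in pinpoint('wrist',l): print(l,d['at'],round(d['conf'],2),atz(c,d['at'],z))
a=cv2.resize(im[0:300,150:490],(680,600),interpolation=cv2.INTER_CUBIC);cv2.imwrite('pics/w5c.png',a)
```

```text
[620.7  72.2 188.9]
key_grip [11.1, 127.8] 0.98 [515.1 174.5 209. ]
key_grip [317.1, 280.7] 0.56 [621.3  72.8 209. ]
key_foot [94.9, 121.1] 0.66 [481.  178.8 114. ]
bolt_0_top [374.8, 308.0] 0.42 [652.7 -57.4  84. ]
```

View pics/w5c.png

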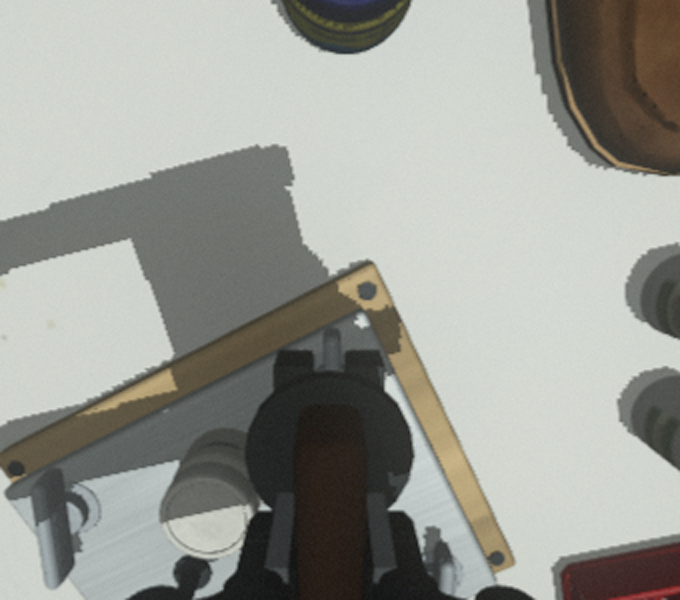

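```bash
python3 mv.py 1 621,72,138,76.5,6 621,72,138,76.5,2
```

```text
[{"dp":[0.0,0.0,0.043],"angular":[0,0,0.0],"fingers":1.0},{"dp":[0.0,0.0,0.087],"angular":[0,0,0.0],"fingers":1.0},{"dp":[0.0,0.0,0.13],"angular":[0,0,0.0],"fingers":1.0},{"dp":[0.0,0.0,0.174],"angular":[0,0,0.0],"fingers":1.0},{"dp":[0.0,0.0,0.217],"angular":[0,0,0.0],"fingers":1.0},{"dp":[0.0,0.0,0.26],"angular":[0,0,0.0],"fingers":1.0},{"dp":[0.0,0.0,0.26],"angular":[0,0,0.0],"fingers":1.0},{"dp":[0.0,0.0,0.26],"angular":[0,0,0.0],"fingers":1.0}]
[621.0, 72.0, 138.1, 76.5]
```

Call:
step_arm --targets '[{"dp": [0,0,0.043],"angular": [0,0,0],"fingers": 1},{"dp": [0,0,0.087],"angular": [0,0,0],"fingers": 1},{"dp": [0,0,0.13],"angular": [0,0,0],"fingers": 1},{"dp": [0,0,0.174],"angular": [0,0,0],"fingers": 1},{"dp": [0,0,0.217],"angular": [0,0,0],"fingers": 1},{"dp": [0,0,0.26],"angular": [0,0,0],"fingers": 1},{"dp": [0,0,0.26],"angular": [0,0,0],"fingers": 1},{"dp": [0,0,0.26],"angular": [0,0,0],"fingers": 1}]'

```text
time: 11.95
tool_pos: [621.8, 72.0, 138.4]
tcp_rot: [179.9, -0.0, 76.4]
ft_force: [2.6, 1.3, -1.5]
finger_gap: 15.3
grip_force: 69.3
```

```bash
python3 mv.py 1 621,72,138,47,4 621,72,138,49.5,2 621,72,205,49.5,2 496,-91,205,79,5 496,-91,153,79,3 ; sed -i 's/^$//' mv.py
```

```text
[{"dp":[0.0,0.0,0.0],"angular":[0,0,0.041],"fingers":1.0},{"dp":[0.0,0.0,0.0],"angular":[0,0,0.082],"fingers":1.0},{"dp":[0.0,0.0,0.0],"angular":[0,0,0.123],"fingers":1.0},{"dp":[0.0,0.0,0.0],"angular":[0,0,0.164],"fingers":1.0},{"dp":[0.0,0.0,0.0],"angular":[0,0,0.157],"fingers":1.0},{"dp":[0.0,0.0,0.0],"angular":[0,0,0.15],"fingers":1.0},{"dp":[0.0,0.0,-0.167],"angular":[0,0,0.15],"fingers":1.0},{"dp":[0.0,0.0,-0.334],"angular":[0,0,0.15],"fingers":1.0}]
TOO FAR
TOO FAR
TOO FAR
TOO FAR
[{"dp":[-0.205,0.011,-0.001],"angular":[0,0,-0.033],"fingers":1.0},{"dp":[-0.41,0.022,-0.001],"angular":[0,0,-0.066],"fingers":1.0},{"dp":[-0.615,0.033,-0.001],"angular":[0,0,-0.098],"fingers":1.0},{"dp":[-0.821,0.043,-0.001],"angular":[0,0,-0.131],"fingers":1.0},{"dp":[-1.026,0.054,-0.001],"angular":[0,0,-0.164],"fingers":1.0},{"dp":[-1.026,0.054,0.086],"angular":[0,0,-0.164],"fingers":1.0},{"dp":[-1.026,0.054,0.173],"angular":[0,0,-0.164],"fingers":1.0},{"dp":[-1.026,0.054,0.259],"angular":[0,0,-0.164],"fingers":1.0}]
[495.9, -91.0, 153.1, 79.0]
```

Call:
step_arm --targets '[{"dp": [0,0,0],"angular": [0,0,0.041],"fingers": 1},{"dp": [0,0,0],"angular": [0,0,0.082],"fingers": 1},{"dp": [0,0,0],"angular": [0,0,0.123],"fingers": 1},{"dp": [0,0,0],"angular": [0,0,0.164],"fingers": 1},{"dp": [0,0,0],"angular": [0,0,0.164],"fingers": 1},{"dp": [0,0,0],"angular": [0,0,0.164],"fingers": 1},{"dp": [0,0,0],"angular": [0,0,0.164],"fingers": 1},{"dp": [0,0,0],"angular": [0,0,0.164],"fingers": 1}]'

```text
time: 12.95
tool_pos: [621.7, 71.6, 138.5]
tcp_rot: [179.9, -0.0, 47.0]
ft_force: [4.8, -3.3, -1.3]
finger_gap: 14.9
grip_force: 69.2
```

```bash
python3 -c "
from h import *
s=sense();print(s['wrist_torque'],s['tcp_rot'],s['ft_force'])"
echo '[621,72,138.1,47]'>cmd.json; python3 mv.py 1 621,72,138,49.5,1 621,72,205,49.5,3 545,-27,205,67,4 496,-91,205,79,3 496,-91,155,79,5
```

```text
[-0.67895018 -1.19258639 -0.02948538] [ 1.79930980e+02 -3.17282865e-02  4.70045563e+01] [ 4.84765715 -3.31586012 -1.34463995]
[{"dp":[0.0,0.0,0.0],"angular":[0,0,-0.014],"fingers":1.0},{"dp":[0.0,0.0,-0.111],"angular":[0,0,-0.014],"fingers":1.0},{"dp":[0.0,0.0,-0.223],"angular":[0,0,-0.014],"fingers":1.0},{"dp":[0.0,0.0,-0.334],"angular":[0,0,-0.014],"fingers":1.0},{"dp":[-0.155,0.015,-0.334],"angular":[0,0,-0.038],"fingers":1.0},{"dp":[-0.311,0.03,-0.334],"angular":[0,0,-0.062],"fingers":1.0},{"dp":[-0.466,0.045,-0.334],"angular":[0,0,-0.087],"fingers":1.0},{"dp":[-0.621,0.06,-0.334],"angular":[0,0,-0.111],"fingers":1.0}]
[{"dp":[-0.13,-0.034,-0.001],"angular":[0,0,-0.022],"fingers":1.0},{"dp":[-0.26,-0.067,-0.001],"angular":[0,0,-0.045],"fingers":1.0},{"dp":[-0.39,-0.101,-0.001],"angular":[0,0,-0.067],"fingers":1.0},{"dp":[-0.39,-0.101,0.049],"angular":[0,0,-0.067],"fingers":1.0},{"dp":[-0.39,-0.101,0.099],"angular":[0,0,-0.067],"fingers":1.0},{"dp":[-0.39,-0.101,0.149],"angular":[0,0,-0.067],"fingers":1.0},{"dp":[-0.39,-0.101,0.199],"angular":[0,0,-0.067],"fingers":1.0},{"dp":[-0.39,-0.101,0.249],"angular":[0,0,-0.067],"fingers":1.0}]
[496.0, -90.9, 155.1, 79.0]
```

Call:
step_arm --targets '[{"dp": [0,0,0],"angular": [0,0,-0.014],"fingers": 1},{"dp": [0,0,-0.111],"angular": [0,0,-0.014],"fingers": 1},{"dp": [0,0,-0.223],"angular": [0,0,-0.014],"fingers": 1},{"dp": [0,0,-0.334],"angular": [0,0,-0.014],"fingers": 1},{"dp": [-0.155,0.015,-0.334],"angular": [0,0,-0.038],"fingers": 1},{"dp": [-0.311,0.03,-0.334],"angular": [0,0,-0.062],"fingers": 1},{"dp": [-0.466,0.045,-0.334],"angular": [0,0,-0.087],"fingers": 1},{"dp": [-0.621,0.06,-0.334],"angular": [0,0,-0.111],"fingers": 1}]'

```text
time: 13.95
tool_pos: [543.3, -27.0, 204.0]
tcp_rot: [-179.8, 0.0, 67.2]
ft_force: [1.4, -0.4, -3.1]
finger_gap: 15.2
grip_force: 70.3
```

Call:
step_arm --targets '[{"dp": [-0.13,-0.034,-0.001],"angular": [0,0,-0.022],"fingers": 1},{"dp": [-0.26,-0.067,-0.001],"angular": [0,0,-0.045],"fingers": 1},{"dp": [-0.39,-0.101,-0.001],"angular": [0,0,-0.067],"fingers": 1},{"dp": [-0.39,-0.101,0.049],"angular": [0,0,-0.067],"fingers": 1},{"dp": [-0.39,-0.101,0.099],"angular": [0,0,-0.067],"fingers": 1},{"dp": [-0.39,-0.101,0.149],"angular": [0,0,-0.067],"fingers": 1},{"dp": [-0.39,-0.101,0.199],"angular": [0,0,-0.067],"fingers": 1},{"dp": [-0.39,-0.101,0.249],"angular": [0,0,-0.067],"fingers": 1}]'

```text
time: 14.95
tool_pos: [496.0, -90.4, 154.2]
tcp_rot: [-180.0, -0.0, 79.0]
ft_force: [-0.5, 0.6, -2.4]
finger_gap: 15.2
grip_force: 70.5
```

```bash
python3 - <<'E'
from h import *
np.set_printoptions(precision=1,suppress=True)
s=sense();print(s['wrist_torque'],s['ft_force'])
for n in ['wrist','top','scene']: cv2.imwrite(f'pics/{n}6.png',snapshot(n))
E
python3 mv.py 1 496,-91,138,79,3 496,-91,138,79,5  496,-91,138,47,4
```

```text
[ 0. -0. -0.] [-0.5  0.6 -2.4]
[{"dp":[0.0,0.0,0.028],"angular":[0,0,0.0],"fingers":1.0},{"dp":[0.0,0.0,0.057],"angular":[0,0,0.0],"fingers":1.0},{"dp":[0.0,0.0,0.085],"angular":[0,0,0.0],"fingers":1.0},{"dp":[0.0,0.0,0.085],"angular":[0,0,0.0],"fingers":1.0},{"dp":[0.0,0.0,0.085],"angular":[0,0,0.0],"fingers":1.0},{"dp":[0.0,0.0,0.085],"angular":[0,0,0.0],"fingers":1.0},{"dp":[0.0,0.0,0.085],"angular":[0,0,0.0],"fingers":1.0},{"dp":[0.0,0.0,0.085],"angular":[0,0,0.0],"fingers":1.0}]
[{"dp":[0.0,0.0,0.0],"angular":[0,0,0.045],"fingers":1.0},{"dp":[0.0,0.0,0.0],"angular":[0,0,0.089],"fingers":1.0},{"dp":[0.0,0.0,0.0],"angular":[0,0,0.134],"fingers":1.0},{"dp":[0.0,0.0,0.0],"angular":[0,0,0.178],"fingers":1.0},{"dp":[0.0,0.0,0.0],"angular":[0,0,0.178],"fingers":1.0},{"dp":[0.0,0.0,0.0],"angular":[0,0,0.178],"fingers":1.0},{"dp":[0.0,0.0,0.0],"angular":[0,0,0.178],"fingers":1.0},{"dp":[0.0,0.0,0.0],"angular":[0,0,0.178],"fingers":1.0}]
[496.0, -90.9, 138.1, 47.0]
```

Call:
step_arm --targets '[{"dp": [0,0,0.028],"angular": [0,0,0],"fingers": 1},{"dp": [0,0,0.057],"angular": [0,0,0],"fingers": 1},{"dp": [0,0,0.085],"angular": [0,0,0],"fingers": 1},{"dp": [0,0,0.085],"angular": [0,0,0.045],"fingers": 1},{"dp": [0,0,0.085],"angular": [0,0,0.089],"fingers": 1},{"dp": [0,0,0.085],"angular": [0,0,0.134],"fingers": 1},{"dp": [0,0,0.085],"angular": [0,0,0.178],"fingers": 1},{"dp": [0,0,0.085],"angular": [0,0,0.178],"fingers": 1}]'

```text
time: 16.1
tool_pos: [496.9, -91.4, 138.5]
tcp_rot: [179.9, -0.0, 46.9]
ft_force: [3.1, -2.9, -2.5]
finger_gap: 15.1
grip_force: 70.3
```

```bash
python3 - <<'E'
from h import *
np.set_printoptions(precision=2,suppress=True)
s=sense();print(s['wrist_torque'],s['ft_force'])
E
python3 mv.py 1 496,-91,138,49.5,1 496,-91,205,49.5,3 482,-32,205,61,4 466,35.5,205,73.5,3 466,35.5,155,73.5,5 466,35.5,138,73.5,3 466,35.5,138,47,4 466,35.5,138,47,1
```

```text
[-0.64 -0.87 -0.03] [ 3.12 -2.88 -2.49]
[{"dp":[0.0,0.0,0.0],"angular":[0,0,-0.014],"fingers":1.0},{"dp":[0.0,0.0,-0.111],"angular":[0,0,-0.014],"fingers":1.0},{"dp":[0.0,0.0,-0.223],"angular":[0,0,-0.014],"fingers":1.0},{"dp":[0.0,0.0,-0.335],"angular":[0,0,-0.014],"fingers":1.0},{"dp":[0.042,-0.063,-0.335],"angular":[0,0,-0.03],"fingers":1.0},{"dp":[0.084,-0.126,-0.335],"angular":[0,0,-0.046],"fingers":1.0},{"dp":[0.126,-0.189,-0.335],"angular":[0,0,-0.062],"fingers":1.0},{"dp":[0.168,-0.252,-0.335],"angular":[0,0,-0.078],"fingers":1.0}]
[{"dp":[0.085,-0.078,0.0],"angular":[0,0,-0.023],"fingers":1.0},{"dp":[0.171,-0.156,0.0],"angular":[0,0,-0.046],"fingers":1.0},{"dp":[0.256,-0.233,0.0],"angular":[0,0,-0.069],"fingers":1.0},{"dp":[0.256,-0.233,0.05],"angular":[0,0,-0.069],"fingers":1.0},{"dp":[0.256,-0.233,0.1],"angular":[0,0,-0.069],"fingers":1.0},{"dp":[0.256,-0.233,0.15],"angular":[0,0,-0.069],"fingers":1.0},{"dp":[0.256,-0.233,0.2],"angular":[0,0,-0.069],"fingers":1.0},{"dp":[0.256,-0.233,0.25],"angular":[0,0,-0.069],"fingers":1.0}]
[{"dp":[0.0,0.0,0.029],"angular":[0,0,0.0],"fingers":1.0},{"dp":[0.0,0.0,0.057],"angular":[0,0,0.0],"fingers":1.0},{"dp":[0.0,0.0,0.085],"angular":[0,0,0.0],"fingers":1.0},{"dp":[0.0,0.0,0.085],"angular":[0,0,0.037],"fingers":1.0},{"dp":[0.0,0.0,0.085],"angular":[0,0,0.073],"fingers":1.0},{"dp":[0.0,0.0,0.085],"angular":[0,0,0.11],"fingers":1.0},{"dp":[0.0,0.0,0.085],"angular":[0,0,0.147],"fingers":1.0},{"dp":[0.0,0.0,0.085],"angular":[0,0,0.147],"fingers":1.0}]
[466.1, 35.4, 138.1, 47.0]
```

Call:
step_arm --targets '[{"dp": [0,0,0],"angular": [0,0,-0.014],"fingers": 1},{"dp": [0,0,-0.111],"angular": [0,0,-0.014],"fingers": 1},{"dp": [0,0,-0.223],"angular": [0,0,-0.014],"fingers": 1},{"dp": [0,0,-0.335],"angular": [0,0,-0.014],"fingers": 1},{"dp": [0.042,-0.063,-0.335],"angular": [0,0,-0.03],"fingers": 1},{"dp": [0.084,-0.126,-0.335],"angular": [0,0,-0.046],"fingers": 1},{"dp": [0.126,-0.189,-0.335],"angular": [0,0,-0.062],"fingers": 1},{"dp": [0.168,-0.252,-0.335],"angular": [0,0,-0.078],"fingers": 1}]'

```text
time: 17.1
tool_pos: [481.2, -30.4, 204.1]
tcp_rot: [-179.9, 0.0, 61.2]
ft_force: [-1.1, -0.1, -3.6]
finger_gap: 14.8
grip_force: 70.5
```

Run:
```python
from h import *
a=snapshot('wrist');b=snapshot('top');cv2.imwrite('pics/w7.png',a);cv2.imwrite('pics/t7.png',b)
o=np.vstack([cv2.resize(a,(608,380)),cv2.resize(b[160:240,280:360],(220,220),interpolation=cv2.INTER_CUBIC).copy() if 0 else np.hstack([cv2.resize(b[165:235,285:355],(220,220),interpolation=cv2.INTER_CUBIC),cv2.resize(cv2.imread('pics/top0.png')[165:235,285:355],(220,220),interpolation=cv2.INTER_CUBIC),np.zeros((220,168,3),np.uint8)])])
cv2.imwrite('pics/o7.png',o)
```

```text
(no output)
```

View pics/o7.png

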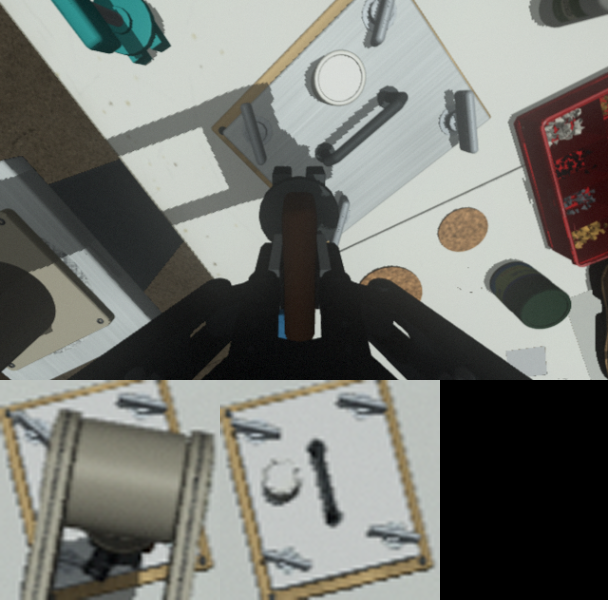

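Call:
step_arm --targets '[{"dp": [0.085,-0.078,0],"angular": [0,0,-0.023],"fingers": 1},{"dp": [0.171,-0.156,0],"angular": [0,0,-0.046],"fingers": 1},{"dp": [0.256,-0.233,0],"angular": [0,0,-0.069],"fingers": 1},{"dp": [0.256,-0.233,0.05],"angular": [0,0,-0.069],"fingers": 1},{"dp": [0.256,-0.233,0.1],"angular": [0,0,-0.069],"fingers": 1},{"dp": [0.256,-0.233,0.15],"angular": [0,0,-0.069],"fingers": 1},{"dp": [0.256,-0.233,0.2],"angular": [0,0,-0.069],"fingers": 1},{"dp": [0.256,-0.233,0.25],"angular": [0,0,-0.069],"fingers": 1}]'

```text
time: 18.2
tool_pos: [466.1, 35.2, 154.2]
tcp_rot: [-180.0, 0.0, 73.3]
ft_force: [-0.1, 0.5, -3.0]
finger_gap: 15.5
grip_force: 70.5
```

Call:
step_arm --targets '[{"dp": [0,0,0.029],"angular": [0,0,0],"fingers": 1},{"dp": [0,0,0.057],"angular": [0,0,0],"fingers": 1},{"dp": [0,0,0.085],"angular": [0,0,0],"fingers": 1},{"dp": [0,0,0.085],"angular": [0,0,0.037],"fingers": 1},{"dp": [0,0,0.085],"angular": [0,0,0.073],"fingers": 1},{"dp": [0,0,0.085],"angular": [0,0,0.11],"fingers": 1},{"dp": [0,0,0.085],"angular": [0,0,0.147],"fingers": 1},{"dp": [0,0,0.085],"angular": [0,0,0.147],"fingers": 1}]'

```text
time: 19.2
tool_pos: [466.9, 35.1, 138.5]
tcp_rot: [179.9, -0.0, 47.0]
ft_force: [3.0, -3.6, -3.5]
finger_gap: 15.4
grip_force: 70.5
```

```bash
python3 - <<'E'
from h import *
np.set_printoptions(precision=2,suppress=True)
s=sense();print(s['wrist_torque'],s['ft_force'])
E
python3 mv.py 1 466,35.5,138,49.5,1 466,35.5,205,49.5,3 559,-9,205,65,4 651.5,-54,205,80,4 651.5,-54,155,80,4 651.5,-54,138,80,3 651.5,-54,138,47,4 651.5,-54,138,47,1
```

```text
[-0.66 -0.65 -0.02] [ 2.98 -3.64 -3.52]
[{"dp":[0.0,-0.001,0.0],"angular":[0,0,-0.014],"fingers":1.0},{"dp":[0.0,-0.001,-0.111],"angular":[0,0,-0.014],"fingers":1.0},{"dp":[0.0,-0.001,-0.223],"angular":[0,0,-0.014],"fingers":1.0},{"dp":[0.0,-0.001,-0.335],"angular":[0,0,-0.014],"fingers":1.0},{"dp":[0.039,0.122,-0.335],"angular":[0,0,-0.035],"fingers":1.0},{"dp":[0.077,0.245,-0.335],"angular":[0,0,-0.057],"fingers":1.0},{"dp":[0.116,0.368,-0.335],"angular":[0,0,-0.078],"fingers":1.0},{"dp":[0.155,0.491,-0.335],"angular":[0,0,-0.1],"fingers":1.0}]
[{"dp":[-0.003,0.129,0.0],"angular":[0,0,-0.021],"fingers":1.0},{"dp":[-0.005,0.257,0.0],"angular":[0,0,-0.042],"fingers":1.0},{"dp":[-0.007,0.386,0.0],"angular":[0,0,-0.062],"fingers":1.0},{"dp":[-0.009,0.514,0.0],"angular":[0,0,-0.083],"fingers":1.0},{"dp":[-0.009,0.514,0.063],"angular":[0,0,-0.083],"fingers":1.0},{"dp":[-0.009,0.514,0.125],"angular":[0,0,-0.083],"fingers":1.0},{"dp":[-0.009,0.514,0.188],"angular":[0,0,-0.083],"fingers":1.0},{"dp":[-0.009,0.514,0.25],"angular":[0,0,-0.083],"fingers":1.0}]
[{"dp":[0.0,0.0,0.029],"angular":[0,0,0.0],"fingers":1.0},{"dp":[0.0,0.0,0.057],"angular":[0,0,0.0],"fingers":1.0},{"dp":[0.0,0.0,0.085],"angular":[0,0,0.0],"fingers":1.0},{"dp":[0.0,0.0,0.085],"angular":[0,0,0.046],"fingers":1.0},{"dp":[0.0,0.0,0.085],"angular":[0,0,0.091],"fingers":1.0},{"dp":[0.0,0.0,0.085],"angular":[0,0,0.137],"fingers":1.0},{"dp":[0.0,0.0,0.085],"angular":[0,0,0.183],"fingers":1.0},{"dp":[0.0,0.0,0.085],"angular":[0,0,0.183],"fingers":1.0}]
[651.4, -54.0, 138.1, 47.0]
```

Call:
step_arm --targets '[{"dp": [0,0,0],"angular": [0,0,-0.014],"fingers": 1},{"dp": [0,0,-0.111],"angular": [0,0,-0.014],"fingers": 1},{"dp": [0,0,-0.223],"angular": [0,0,-0.014],"fingers": 1},{"dp": [0,0,-0.335],"angular": [0,0,-0.014],"fingers": 1},{"dp": [0.039,0.122,-0.335],"angular": [0,0,-0.035],"fingers": 1},{"dp": [0.077,0.245,-0.335],"angular": [0,0,-0.057],"fingers": 1},{"dp": [0.116,0.368,-0.335],"angular": [0,0,-0.078],"fingers": 1},{"dp": [0.155,0.491,-0.335],"angular": [0,0,-0.1],"fingers": 1}]'

```text
time: 20.2
tool_pos: [559.5, -8.9, 204.8]
tcp_rot: [-179.9, -0.0, 65.3]
ft_force: [-0.1, 0.0, -2.4]
finger_gap: 14.9
grip_force: 70.6
```

Call:
step_arm --targets '[{"dp": [-0.003,0.129,0],"angular": [0,0,-0.021],"fingers": 1},{"dp": [-0.005,0.257,0],"angular": [0,0,-0.042],"fingers": 1},{"dp": [-0.007,0.386,0],"angular": [0,0,-0.062],"fingers": 1},{"dp": [-0.009,0.514,0],"angular": [0,0,-0.083],"fingers": 1},{"dp": [-0.009,0.514,0.063],"angular": [0,0,-0.083],"fingers": 1},{"dp": [-0.009,0.514,0.125],"angular": [0,0,-0.083],"fingers": 1},{"dp": [-0.009,0.514,0.188],"angular": [0,0,-0.083],"fingers": 1},{"dp": [-0.009,0.514,0.25],"angular": [0,0,-0.083],"fingers": 1}]'

```text
time: 21.2
tool_pos: [650.8, -53.6, 154.0]
tcp_rot: [-180.0, -0.0, 79.9]
ft_force: [1.9, 0.1, -0.1]
finger_gap: 15.1
grip_force: 71.2
```

Call:
step_arm --targets '[{"dp": [0,0.005,0.029],"angular": [0,0,0],"fingers": 1},{"dp": [0,0.005,0.057],"angular": [0,0,0],"fingers": 1},{"dp": [0,0.005,0.085],"angular": [0,0,0],"fingers": 1},{"dp": [0,0.005,0.085],"angular": [0,0,0.046],"fingers": 1},{"dp": [0,0.005,0.085],"angular": [0,0,0.091],"fingers": 1},{"dp": [0,0.005,0.085],"angular": [0,0,0.137],"fingers": 1},{"dp": [0,0.005,0.085],"angular": [0,0,0.183],"fingers": 1},{"dp": [0,0.005,0.085],"angular": [0,0,0.183],"fingers": 1}]'

```text
time: 22.2
tool_pos: [652.8, -54.7, 138.5]
tcp_rot: [179.9, -0.0, 47.0]
ft_force: [1.3, -2.9, -2.9]
finger_gap: 14.9
grip_force: 70.8
```

```bash
python3 - <<'E'
from h import *
np.set_printoptions(precision=2,suppress=True)
s=sense();print(s['wrist_torque'],s['ft_force'])
E
echo '[652.4,-54,138.1,47]'>cmd.json
python3 mv.py 1 652.5,-54,138,49.5,1 652.5,-54,205,49.5,3 638,6,205,50,4
```

```text
[-0.52 -0.22  0.02] [ 1.31 -2.94 -2.87]
[{"dp":[0.0,0.0,0.0],"angular":[0,0,-0.014],"fingers":1.0},{"dp":[0.0,0.0,-0.111],"angular":[0,0,-0.014],"fingers":1.0},{"dp":[0.0,0.0,-0.223],"angular":[0,0,-0.014],"fingers":1.0},{"dp":[0.0,0.0,-0.334],"angular":[0,0,-0.014],"fingers":1.0},{"dp":[0.043,-0.064,-0.334],"angular":[0,0,-0.015],"fingers":1.0},{"dp":[0.085,-0.128,-0.334],"angular":[0,0,-0.015],"fingers":1.0},{"dp":[0.128,-0.193,-0.334],"angular":[0,0,-0.016],"fingers":1.0},{"dp":[0.17,-0.257,-0.334],"angular":[0,0,-0.017],"fingers":1.0}]
[638.0, 5.9, 204.9, 50.1]
```

```bash
echo '[652.4,-54,138.1,47]'>cmd.json
python3 mv.py 1 652.5,-54,138,49.5,1 652.5,-54,220,49.5,3 560,-130,225,85,4
```

```text
[{"dp":[0.0,0.0,0.0],"angular":[0,0,-0.014],"fingers":1.0},{"dp":[0.0,0.0,-0.136],"angular":[0,0,-0.014],"fingers":1.0},{"dp":[0.0,0.0,-0.273],"angular":[0,0,-0.014],"fingers":1.0},{"dp":[0.0,0.0,-0.41],"angular":[0,0,-0.014],"fingers":1.0},{"dp":[-0.148,-0.019,-0.416],"angular":[0,0,-0.063],"fingers":1.0},{"dp":[-0.296,-0.039,-0.422],"angular":[0,0,-0.112],"fingers":1.0},{"dp":[-0.445,-0.059,-0.428],"angular":[0,0,-0.162],"fingers":1.0},{"dp":[-0.593,-0.079,-0.435],"angular":[0,0,-0.211],"fingers":1.0}]
[560.0, -130.0, 225.1, 85.0]
```

Call:
step_arm --targets '[{"dp": [0,0,0],"angular": [0,0,-0.014],"fingers": 1},{"dp": [0,0,-0.136],"angular": [0,0,-0.014],"fingers": 1},{"dp": [0,0,-0.273],"angular": [0,0,-0.014],"fingers": 1},{"dp": [0,0,-0.41],"angular": [0,0,-0.014],"fingers": 1},{"dp": [-0.148,-0.019,-0.416],"angular": [0,0,-0.063],"fingers": 1},{"dp": [-0.296,-0.039,-0.422],"angular": [0,0,-0.112],"fingers": 1},{"dp": [-0.445,-0.059,-0.428],"angular": [0,0,-0.162],"fingers": 1},{"dp": [-0.593,-0.079,-0.435],"angular": [0,0,-0.211],"fingers": 1}]'

```text
time: 23.2
tool_pos: [559.0, -130.4, 225.0]
tcp_rot: [-180.0, -0.0, 85.4]
ft_force: [-0.7, -0.4, -2.7]
finger_gap: 15.0
grip_force: 70.6
```

Run:
```python
from h import *
from fit import pts
import pickle
c=camera_params('wrist');a=snapshot('wrist');cv2.imwrite('pics/w8.png',a);pickle.dump(c,open('w8.pkl','wb'))
p=[558.6,-9.3,13.4,.65,.65,.65,.65]
big=cv2.resize(a,None,fx=3,fy=3,interpolation=cv2.INTER_CUBIC);cr=[]
for i in range(4):
    for dz in (82,):
        q=pts(p,i,[[30,4,dz],[30,-4,dz],[-30,-4,dz],[-30,4,dz]])
        cv2.polylines(big,[np.int32([proj(c,X)*3+1 for X in q]).reshape(-1,1,2)],True,(0,0,255),1)
    u,v=(proj(c,pts(p,i,[[0,0,80]])[0])*3).astype(int); print(i,u/3,v/3)
    t=np.zeros((280,380,3),np.uint8);s=big[max(v-140,0):v+140,max(u-190,0):u+190];t[:s.shape[0],:s.shape[1]]=s;cr.append(t)
cv2.imwrite('pics/o8.png',np.vstack([np.hstack([cr[1],cr[0]]),np.hstack([cr[2],cr[3]])]))
```

```text
0 372.6666666666667 -60.666666666666664Traceback (most recent call last):
  File "<stdin>", line 12, in <module>
ValueError: could not broadcast input array from shape (1158,380,3) into shape (280,380,3)
```

Run:
```python
from h import *
from fit import pts
import pickle
c=pickle.load(open('w8.pkl','rb'));a=cv2.imread('pics/w8.png')
p=[558.6,-9.3,13.4,.65,.65,.65,.65]
big=cv2.resize(a[:230,130:520],(780,460),interpolation=cv2.INTER_CUBIC)
for i in range(4):
    q=pts(p,i,[[30,4,82],[30,-4,82],[-30,-4,82],[-30,4,82]])
    cv2.polylines(big,[np.int32([(proj(c,X)-[130,0])*2+.5 for X in q]).reshape(-1,1,2)],True,(0,0,255),1)
cv2.imwrite('pics/o8.png',big)
```

```text
(no output)
```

View pics/o8.png

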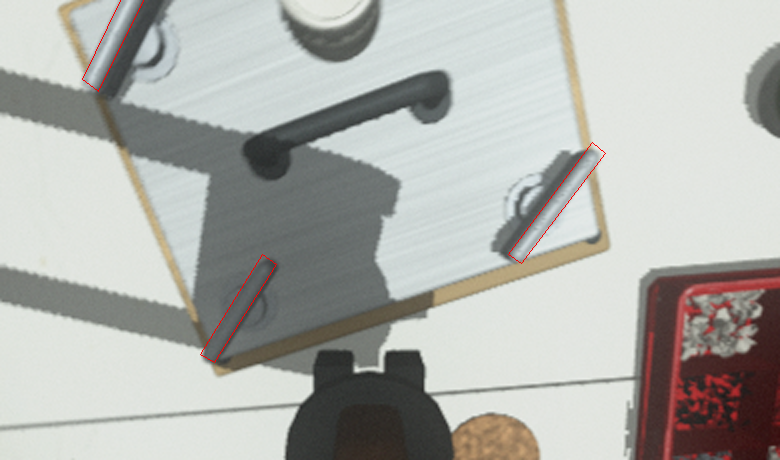

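```bash
cat cmd.json; python3 mv.py 1 607,20,210,60,6 621,72,205,50.5,2 621,72,155,50.5,4 621,72,138,50.5,2 621,72,138,50.5,2  621,72,138,7.5,5 621,72,138,7.5,3  621,72,138,12,1 621,72,205,12,3 560,-7,205,32,4 496,-91,205,50.5,4 496,-91,155,50.5,4
```

```text
[559.9596060110048, -129.96297492304615, 225.1, 84.97999999999999]TOO FAR
[{"dp":[0.128,0.028,0.013],"angular":[0,0,0.023],"fingers":1.0},{"dp":[0.256,0.056,0.025],"angular":[0,0,0.046],"fingers":1.0},{"dp":[0.384,0.084,0.038],"angular":[0,0,0.069],"fingers":1.0},{"dp":[0.512,0.112,0.05],"angular":[0,0,0.093],"fingers":1.0},{"dp":[0.64,0.141,0.063],"angular":[0,0,0.116],"fingers":1.0},{"dp":[0.768,0.169,0.075],"angular":[0,0,0.139],"fingers":1.0},{"dp":[0.9,0.192,0.088],"angular":[0,0,0.165],"fingers":1.0},{"dp":[1.033,0.216,0.1],"angular":[0,0,0.192],"fingers":1.0}]
[{"dp":[0.0,0.0,0.063],"angular":[0,0,0.0],"fingers":1.0},{"dp":[0.0,0.0,0.125],"angular":[0,0,0.0],"fingers":1.0},{"dp":[0.0,0.0,0.188],"angular":[0,0,0.0],"fingers":1.0},{"dp":[0.0,0.0,0.25],"angular":[0,0,0.0],"fingers":1.0},{"dp":[0.0,0.0,0.293],"angular":[0,0,0.0],"fingers":1.0},{"dp":[0.0,0.0,0.335],"angular":[0,0,0.0],"fingers":1.0},{"dp":[0.0,0.0,0.335],"angular":[0,0,0.0],"fingers":1.0},{"dp":[0.0,0.0,0.335],"angular":[0,0,0.0],"fingers":1.0}]
[{"dp":[0.0,0.0,0.0],"angular":[0,0,0.047],"fingers":1.0},{"dp":[0.0,
[... 747 characters left out ...]
"fingers":1.0},{"dp":[-0.266,0.264,-0.334],"angular":[0,0,-0.108],"fingers":1.0},{"dp":[-0.355,0.352,-0.334],"angular":[0,0,-0.136],"fingers":1.0}]
[{"dp":[-0.123,0.046,-0.001],"angular":[0,0,-0.025],"fingers":1.0},{"dp":[-0.247,0.093,-0.001],"angular":[0,0,-0.051],"fingers":1.0},{"dp":[-0.37,0.139,-0.001],"angular":[0,0,-0.077],"fingers":1.0},{"dp":[-0.494,0.186,-0.001],"angular":[0,0,-0.102],"fingers":1.0},{"dp":[-0.494,0.186,0.062],"angular":[0,0,-0.102],"fingers":1.0},{"dp":[-0.494,0.186,0.124],"angular":[0,0,-0.102],"fingers":1.0},{"dp":[-0.494,0.186,0.187],"angular":[0,0,-0.102],"fingers":1.0},{"dp":[-0.494,0.186,0.249],"angular":[0,0,-0.102],"fingers":1.0}]
[496.0, -91.1, 155.1, 50.4]
```

```bash
echo '[618.9,65.6,205.1,50.42]'>cmd.json; python3 mv.py 1 621,72,200,50.5,1 621,72,155,50.5,4 621,72,138,50.5,3 |head -1;  echo '[621,72,138,50.4]'>cmd.json; python3 mv.py 1 621,72,138,7.5,5 621,72,138,7.5,3  621,72,138,12,1 621,72,205,12,3 560,-7,205,32,4 496,-91,205,50.5,4 496,-91,155,50.5,4|tail -1
```

```text
[{"dp":[0.031,-0.012,0.025],"angular":[0,0,0.0],"fingers":1.0},{"dp":[0.031,-0.012,0.082],"angular":[0,0,0.0],"fingers":1.0},{"dp":[0.031,-0.012,0.138],"angular":[0,0,0.0],"fingers":1.0},{"dp":[0.031,-0.012,0.194],"angular":[0,0,0.0],"fingers":1.0},{"dp":[0.031,-0.012,0.25],"angular":[0,0,0.0],"fingers":1.0},{"dp":[0.031,-0.012,0.279],"angular":[0,0,0.0],"fingers":1.0},{"dp":[0.031,-0.012,0.307],"angular":[0,0,0.0],"fingers":1.0},{"dp":[0.031,-0.012,0.335],"angular":[0,0,0.0],"fingers":1.0}]
[496.0, -91.1, 155.0, 50.6]
```

Call:
step_arm --targets '[{"dp": [0.128,0.028,0.013],"angular": [0,0,0.023],"fingers": 1},{"dp": [0.256,0.056,0.025],"angular": [0,0,0.046],"fingers": 1},{"dp": [0.384,0.084,0.038],"angular": [0,0,0.069],"fingers": 1},{"dp": [0.512,0.112,0.05],"angular": [0,0,0.093],"fingers": 1},{"dp": [0.64,0.141,0.063],"angular": [0,0,0.116],"fingers": 1},{"dp": [0.768,0.169,0.075],"angular": [0,0,0.139],"fingers": 1},{"dp": [0.9,0.192,0.088],"angular": [0,0,0.165],"fingers": 1},{"dp": [1.0,0.208,0.1],"angular": [0,0,0.192],"fingers": 1}]'

```text
time: 24.25
tool_pos: [619.1, 66.9, 204.8]
tcp_rot: [-180.0, -0.0, 50.4]
ft_force: [-0.7, -0.8, -2.2]
finger_gap: 15.1
grip_force: 70.7
```

Call:
step_arm --targets '[{"dp": [0.031,-0.012,0.025],"angular": [0,0,0],"fingers": 1},{"dp": [0.031,-0.012,0.082],"angular": [0,0,0],"fingers": 1},{"dp": [0.031,-0.012,0.138],"angular": [0,0,0],"fingers": 1},{"dp": [0.031,-0.012,0.194],"angular": [0,0,0],"fingers": 1},{"dp": [0.031,-0.012,0.25],"angular": [0,0,0],"fingers": 1},{"dp": [0.031,-0.012,0.279],"angular": [0,0,0],"fingers": 1},{"dp": [0.031,-0.012,0.307],"angular": [0,0,0],"fingers": 1},{"dp": [0.031,-0.012,0.335],"angular": [0,0,0],"fingers": 1}]'

```text
time: 25.25
tool_pos: [621.5, 71.8, 138.4]
tcp_rot: [180.0, -0.0, 50.4]
ft_force: [-3.9, 0.4, 19.1]
finger_gap: 14.9
grip_force: 74.2
```

Call:
step_arm --targets '[{"dp": [0,0,-0.003],"angular": [0,0,0.047],"fingers": 1},{"dp": [0,0,-0.003],"angular": [0,0,0.095],"fingers": 1},{"dp": [0,0,-0.003],"angular": [0,0,0.143],"fingers": 1},{"dp": [0,0,-0.003],"angular": [0,0,0.191],"fingers": 1},{"dp": [0,0,-0.003],"angular": [0,0,0.238],"fingers": 1},{"dp": [0,0,-0.003],"angular": [0,0,0.238],"fingers": 1},{"dp": [0,0,-0.003],"angular": [0,0,0.238],"fingers": 1},{"dp": [0,0,-0.003],"angular": [0,0,0.238],"fingers": 1}]'

```text
time: 26.25
tool_pos: [622.1, 70.8, 139.2]
tcp_rot: [179.9, -0.1, 7.7]
ft_force: [2.0, -5.6, -2.7]
finger_gap: 14.8
grip_force: 71.4
```

Run:
```python
from h import *
np.set_printoptions(precision=2,suppress=True)
s=sense();print(s['wrist_torque'],s['ft_force'],s['joint_efforts'])
```

```text
[-1.21 -0.81  0.92] [ 2.02 -5.63 -2.66] [  2.44 -63.05 -48.27   2.32   1.34   0.9 ]
```

Call:
step_arm --targets '[{"dp": [0,0,0],"angular": [0,0,-0.025],"fingers": 1},{"dp": [0,0,-0.111],"angular": [0,0,-0.025],"fingers": 1},{"dp": [0,0,-0.223],"angular": [0,0,-0.025],"fingers": 1},{"dp": [0,0,-0.334],"angular": [0,0,-0.025],"fingers": 1},{"dp": [-0.089,0.088,-0.334],"angular": [0,0,-0.052],"fingers": 1},{"dp": [-0.178,0.176,-0.334],"angular": [0,0,-0.08],"fingers": 1},{"dp": [-0.266,0.264,-0.334],"angular": [0,0,-0.108],"fingers": 1},{"dp": [-0.355,0.352,-0.334],"angular": [0,0,-0.136],"fingers": 1}]'

```text
time: 27.25
tool_pos: [559.4, -7.6, 205.5]
tcp_rot: [-180.0, -0.0, 32.4]
ft_force: [0.0, 0.3, -3.2]
finger_gap: 14.9
grip_force: 70.7
```

Call:
step_arm --targets '[{"dp": [-0.123,0.046,0],"angular": [0,0,-0.025],"fingers": 1},{"dp": [-0.247,0.093,0],"angular": [0,0,-0.051],"fingers": 1},{"dp": [-0.37,0.139,0],"angular": [0,0,-0.077],"fingers": 1},{"dp": [-0.494,0.186,0],"angular": [0,0,-0.102],"fingers": 1},{"dp": [-0.494,0.186,0.062],"angular": [0,0,-0.102],"fingers": 1},{"dp": [-0.494,0.186,0.124],"angular": [0,0,-0.102],"fingers": 1},{"dp": [-0.494,0.186,0.187],"angular": [0,0,-0.102],"fingers": 1},{"dp": [-0.494,0.186,0.249],"angular": [0,0,-0.102],"fingers": 1}]'

```text
time: 28.25
tool_pos: [495.8, -90.6, 154.4]
tcp_rot: [-180.0, 0.0, 50.4]
ft_force: [0.8, -0.5, -0.4]
finger_gap: 15.0
grip_force: 71.4
```

```bash
python3 mv.py 1 496,-91,139,50.5,2 496,-91,139,7.5,5 496,-91,139,7.5,1  496,-91,139,12,1 496,-91,205,12,3 482,-30,205,32,4 466,35.5,205,50.5,4 466,35.5,155,50.5,4
```

```text
[{"dp":[0.0,0.0,0.04],"angular":[0,0,0.0],"fingers":1.0},{"dp":[0.001,0.0,0.08],"angular":[0,0,0.0],"fingers":1.0},{"dp":[0.001,0.0,0.08],"angular":[0,0,0.048],"fingers":1.0},{"dp":[0.001,0.0,0.08],"angular":[0,0,0.096],"fingers":1.0},{"dp":[0.001,0.0,0.08],"angular":[0,0,0.144],"fingers":1.0},{"dp":[0.001,0.0,0.08],"angular":[0,0,0.192],"fingers":1.0},{"dp":[0.001,0.0,0.08],"angular":[0,0,0.239],"fingers":1.0},{"dp":[0.001,0.0,0.08],"angular":[0,0,0.239],"fingers":1.0}]
[{"dp":[-0.001,0.0,0.0],"angular":[0,0,-0.025],"fingers":1.0},{"dp":[-0.001,0.0,-0.11],"angular":[0,0,-0.025],"fingers":1.0},{"dp":[-0.001,0.0,-0.22],"angular":[0,0,-0.025],"fingers":1.0},{"dp":[-0.001,0.0,-0.33],"angular":[0,0,-0.025],"fingers":1.0},{"dp":[-0.008,-0.078,-0.33],"angular":[0,0,-0.052],"fingers":1.0},{"dp":[-0.015,-0.156,-0.33],"angular":[0,0,-0.08],"fingers":1.0},{"dp":[-0.022,-0.234,-0.33],"angular":[0,0,-0.108],"fingers":1.0},{"dp":[-0.03,-0.311,-0.33],"angular":[0,0,-0.136],"fingers":1.0}]
[{"dp":[0.027,-0.08,0.0],"angular":[0,0,-0.025],"fingers":1.0},{"dp":[0.053,-0.16,0.0],"angular":[0,0,-0.051],"fingers":1.0},{"dp":[0.08,-0.24,0.0],"angular":[0,0,-0.077],"fingers":1.0},{"dp":[0.106,-0.32,0.0],"angular":[0,0,-0.103],"fingers":1.0},{"dp":[0.106,-0.32,0.062],"angular":[0,0,-0.103],"fingers":1.0},{"dp":[0.106,-0.32,0.125],"angular":[0,0,-0.103],"fingers":1.0},{"dp":[0.106,-0.32,0.188],"angular":[0,0,-0.103],"fingers":1.0},{"dp":[0.106,-0.32,0.25],"angular":[0,0,-0.103],"fingers":1.0}]
[466.0, 35.4, 155.0, 50.6]
```

Call:
step_arm --targets '[{"dp": [0,0,0.04],"angular": [0,0,0],"fingers": 1},{"dp": [0.001,0,0.08],"angular": [0,0,0],"fingers": 1},{"dp": [0.001,0,0.08],"angular": [0,0,0.048],"fingers": 1},{"dp": [0.001,0,0.08],"angular": [0,0,0.096],"fingers": 1},{"dp": [0.001,0,0.08],"angular": [0,0,0.144],"fingers": 1},{"dp": [0.001,0,0.08],"angular": [0,0,0.192],"fingers": 1},{"dp": [0.001,0,0.08],"angular": [0,0,0.239],"fingers": 1},{"dp": [0.001,0,0.08],"angular": [0,0,0.239],"fingers": 1}]'

```text
time: 29.25
tool_pos: [497.0, -92.5, 140.0]
tcp_rot: [179.8, -0.1, 7.3]
ft_force: [3.4, -5.9, -5.4]
finger_gap: 15.1
grip_force: 71.8
```

```bash
cat > s.py <<'E'
from h import *
np.set_printoptions(precision=2,suppress=True)
s=sense();print(s['wrist_torque'],s['ft_force'])
E
python3 s.py
```

```text
[-1.61 -0.98  1.13] [ 3.42 -5.88 -5.39]
```

Torque is 1.13 N m, so bolt 2 is at its stop. Next is bolt 1.

Call:
step_arm --targets '[{"dp": [0,0,0],"angular": [0,0,-0.025],"fingers": 1},{"dp": [0,0,-0.11],"angular": [0,0,-0.025],"fingers": 1},{"dp": [0,0,-0.22],"angular": [0,0,-0.025],"fingers": 1},{"dp": [-0.001,0,-0.33],"angular": [0,0,-0.025],"fingers": 1},{"dp": [-0.008,-0.078,-0.33],"angular": [0,0,-0.052],"fingers": 1},{"dp": [-0.015,-0.156,-0.33],"angular": [0,0,-0.08],"fingers": 1},{"dp": [-0.022,-0.234,-0.33],"angular": [0,0,-0.108],"fingers": 1},{"dp": [-0.03,-0.311,-0.33],"angular": [0,0,-0.136],"fingers": 1}]'

```text
time: 30.25
tool_pos: [481.8, -29.6, 205.4]
tcp_rot: [-180.0, 0.0, 32.0]
ft_force: [0.0, -0.2, -3.4]
finger_gap: 15.2
grip_force: 70.7
```

Call:
step_arm --targets '[{"dp": [0.027,-0.08,0],"angular": [0,0,-0.025],"fingers": 1},{"dp": [0.053,-0.16,0],"angular": [0,0,-0.051],"fingers": 1},{"dp": [0.08,-0.24,0],"angular": [0,0,-0.077],"fingers": 1},{"dp": [0.106,-0.32,0],"angular": [0,0,-0.103],"fingers": 1},{"dp": [0.106,-0.32,0.062],"angular": [0,0,-0.103],"fingers": 1},{"dp": [0.106,-0.32,0.125],"angular": [0,0,-0.103],"fingers": 1},{"dp": [0.106,-0.32,0.188],"angular": [0,0,-0.103],"fingers": 1},{"dp": [0.106,-0.32,0.25],"angular": [0,0,-0.103],"fingers": 1}]'

```text
time: 31.25
tool_pos: [466.1, 35.0, 154.3]
tcp_rot: [-180.0, 0.0, 50.3]
ft_force: [0.2, 0.1, -2.5]
finger_gap: 14.9
grip_force: 70.8
```

```bash
python3 mv.py 1 466,35.5,139,50.5,2 466,35.5,139,7.5,5 466,35.5,139,7.5,1  466,35.5,139,12,1 466,35.5,205,12,3 559,-9,205,32,4 652,-54.5,205,50.5,4 652,-54.5,155,50.5,4
```

```text
[{"dp":[0.0,0.0,0.04],"angular":[0,0,0.0],"fingers":1.0},{"dp":[0.0,0.0,0.08],"angular":[0,0,0.0],"fingers":1.0},{"dp":[0.0,0.0,0.08],"angular":[0,0,0.048],"fingers":1.0},{"dp":[0.0,0.0,0.08],"angular":[0,0,0.096],"fingers":1.0},{"dp":[0.0,0.0,0.08],"angular":[0,0,0.144],"fingers":1.0},{"dp":[0.0,0.0,0.08],"angular":[0,0,0.192],"fingers":1.0},{"dp":[0.0,0.0,0.08],"angular":[0,0,0.239],"fingers":1.0},{"dp":[0.0,0.0,0.08],"angular":[0,0,0.239],"fingers":1.0}]
[{"dp":[0.0,-0.001,0.0],"angular":[0,0,-0.025],"fingers":1.0},{"dp":[0.0,-0.001,-0.11],"angular":[0,0,-0.025],"fingers":1.0},{"dp":[0.0,-0.001,-0.22],"angular":[0,0,-0.025],"fingers":1.0},{"dp":[0.0,-0.001,-0.33],"angular":[0,0,-0.025],"fingers":1.0},{"dp":[0.108,0.07,-0.33],"angular":[0,0,-0.052],"fingers":1.0},{"dp":[0.216,0.14,-0.33],"angular":[0,0,-0.08],"fingers":1.0},{"dp":[0.324,0.211,-0.33],"angular":[0,0,-0.108],"fingers":1.0},{"dp":[0.432,0.281,-0.33],"angular":[0,0,-0.136],"fingers":1.0}]
[{"dp":[0.068,0.11,0.0],"angular":[0,0,-0.025],"fingers":1.0},{"dp":[0.136,0.22,0.0],"angular":[0,0,-0.051],"fingers":1.0},{"dp":[0.205,0.33,0.0],"angular":[0,0,-0.077],"fingers":1.0},{"dp":[0.273,0.44,0.0],"angular":[0,0,-0.103],"fingers":1.0},{"dp":[0.273,0.44,0.062],"angular":[0,0,-0.103],"fingers":1.0},{"dp":[0.273,0.44,0.125],"angular":[0,0,-0.103],"fingers":1.0},{"dp":[0.273,0.44,0.188],"angular":[0,0,-0.103],"fingers":1.0},{"dp":[0.273,0.44,0.25],"angular":[0,0,-0.103],"fingers":1.0}]
[652.0, -54.6, 155.0, 50.6]
```

Call:
step_arm --targets '[{"dp": [0,0,0.04],"angular": [0,0,0],"fingers": 1},{"dp": [0,0,0.08],"angular": [0,0,0],"fingers": 1},{"dp": [0,0,0.08],"angular": [0,0,0.048],"fingers": 1},{"dp": [0,0,0.08],"angular": [0,0,0.096],"fingers": 1},{"dp": [0,0,0.08],"angular": [0,0,0.144],"fingers": 1},{"dp": [0,0,0.08],"angular": [0,0,0.192],"fingers": 1},{"dp": [0,0,0.08],"angular": [0,0,0.239],"fingers": 1},{"dp": [0,0,0.08],"angular": [0,0,0.239],"fingers": 1}]'

```text
time: 32.25
tool_pos: [467.3, 34.0, 139.9]
tcp_rot: [179.8, -0.1, 7.3]
ft_force: [3.9, -6.1, -5.8]
finger_gap: 15.1
grip_force: 71.8
```

```bash
python3 s.py
```

```text
[-1.61 -0.78  1.1 ] [ 3.9  -6.12 -5.77]
```

Call:
step_arm --targets '[{"dp": [0,0,0],"angular": [0,0,-0.025],"fingers": 1},{"dp": [0,0,-0.11],"angular": [0,0,-0.025],"fingers": 1},{"dp": [0,0,-0.22],"angular": [0,0,-0.025],"fingers": 1},{"dp": [0,-0.001,-0.33],"angular": [0,0,-0.025],"fingers": 1},{"dp": [0.108,0.07,-0.33],"angular": [0,0,-0.052],"fingers": 1},{"dp": [0.216,0.14,-0.33],"angular": [0,0,-0.08],"fingers": 1},{"dp": [0.324,0.211,-0.33],"angular": [0,0,-0.108],"fingers": 1},{"dp": [0.432,0.281,-0.33],"angular": [0,0,-0.136],"fingers": 1}]'

```text
time: 33.25
tool_pos: [560.2, -9.7, 205.6]
tcp_rot: [180.0, -0.0, 32.0]
ft_force: [0.9, 0.4, -2.2]
finger_gap: 15.1
grip_force: 70.7
```

Call:
step_arm --targets '[{"dp": [0.068,0.11,0],"angular": [0,0,-0.025],"fingers": 1},{"dp": [0.136,0.22,0],"angular": [0,0,-0.051],"fingers": 1},{"dp": [0.205,0.33,0],"angular": [0,0,-0.077],"fingers": 1},{"dp": [0.273,0.44,0],"angular": [0,0,-0.103],"fingers": 1},{"dp": [0.273,0.44,0.062],"angular": [0,0,-0.103],"fingers": 1},{"dp": [0.273,0.44,0.125],"angular": [0,0,-0.103],"fingers": 1},{"dp": [0.273,0.44,0.188],"angular": [0,0,-0.103],"fingers": 1},{"dp": [0.273,0.44,0.25],"angular": [0,0,-0.103],"fingers": 1}]'

```text
time: 34.25
tool_pos: [651.4, -54.9, 154.5]
tcp_rot: [-180.0, 0.0, 50.3]
ft_force: [-0.1, 0.1, -2.2]
finger_gap: 14.8
grip_force: 70.8
```

```bash
python3 mv.py 1 652,-54.5,139,50.5,2 652,-54.5,139,7.5,5 652,-54.5,139,7.5,1  652,-54.5,139,12,1 652,-54.5,205,12,3 594,-130,205,20,4 502,-225,200,20,6 502,-225,200,20,2
```

```text
[{"dp":[0.0,0.0,0.04],"angular":[0,0,0.0],"fingers":1.0},{"dp":[0.0,0.0,0.08],"angular":[0,0,0.0],"fingers":1.0},{"dp":[0.0,0.0,0.08],"angular":[0,0,0.048],"fingers":1.0},{"dp":[0.0,0.0,0.08],"angular":[0,0,0.096],"fingers":1.0},{"dp":[0.0,0.0,0.08],"angular":[0,0,0.144],"fingers":1.0},{"dp":[0.0,0.0,0.08],"angular":[0,0,0.192],"fingers":1.0},{"dp":[0.0,0.0,0.08],"angular":[0,0,0.239],"fingers":1.0},{"dp":[0.0,0.0,0.08],"angular":[0,0,0.239],"fingers":1.0}]
[{"dp":[0.0,0.0,0.0],"angular":[0,0,-0.025],"fingers":1.0},{"dp":[0.0,0.0,-0.11],"angular":[0,0,-0.025],"fingers":1.0},{"dp":[0.0,0.0,-0.22],"angular":[0,0,-0.025],"fingers":1.0},{"dp":[0.0,0.0,-0.33],"angular":[0,0,-0.025],"fingers":1.0},{"dp":[-0.084,0.084,-0.33],"angular":[0,0,-0.036],"fingers":1.0},{"dp":[-0.169,0.168,-0.33],"angular":[0,0,-0.047],"fingers":1.0},{"dp":[-0.253,0.252,-0.33],"angular":[0,0,-0.058],"fingers":1.0},{"dp":[-0.337,0.336,-0.33],"angular":[0,0,-0.069],"fingers":1.0}]
[{"dp":[-0.099,0.048,0.004],"angular":[0,0,0.0],"fingers":1.0},{"dp":[-0.198,0.096,0.008],"angular":[0,0,0.0],"fingers":1.0},{"dp":[-0.297,0.144,0.012],"angular":[0,0,0.0],"fingers":1.0},{"dp":[-0.396,0.192,0.017],"angular":[0,0,0.0],"fingers":1.0},{"dp":[-0.496,0.241,0.021],"angular":[0,0,0.0],"fingers":1.0},{"dp":[-0.595,0.289,0.025],"angular":[0,0,0.0],"fingers":1.0},{"dp":[-0.595,0.289,0.025],"angular":[0,0,0.0],"fingers":1.0},{"dp":[-0.595,0.289,0.025],"angular":[0,0,0.0],"fingers":1.0}]
[501.9, -225.0, 200.0, 20.0]
```

Call:
step_arm --targets '[{"dp": [0,0,0.04],"angular": [0,0,0],"fingers": 1},{"dp": [0,0,0.08],"angular": [0,0,0],"fingers": 1},{"dp": [0,0,0.08],"angular": [0,0,0.048],"fingers": 1},{"dp": [0,0,0.08],"angular": [0,0,0.096],"fingers": 1},{"dp": [0,0,0.08],"angular": [0,0,0.144],"fingers": 1},{"dp": [0,0,0.08],"angular": [0,0,0.192],"fingers": 1},{"dp": [0,0,0.08],"angular": [0,0,0.239],"fingers": 1},{"dp": [0,0,0.08],"angular": [0,0,0.239],"fingers": 1}]'

```text
time: 35.25
tool_pos: [652.1, -55.9, 139.4]
tcp_rot: [179.9, -0.0, 7.4]
ft_force: [1.6, -4.2, -6.0]
finger_gap: 14.9
grip_force: 71.4
```

```bash
python3 s.py
```

```text
[-0.89 -0.32  1.03] [ 1.59 -4.21 -5.95]
```

Call:
step_arm --targets '[{"dp": [0,0,0],"angular": [0,0,-0.025],"fingers": 1},{"dp": [0,0,-0.11],"angular": [0,0,-0.025],"fingers": 1},{"dp": [0,0,-0.22],"angular": [0,0,-0.025],"fingers": 1},{"dp": [0,0,-0.33],"angular": [0,0,-0.025],"fingers": 1},{"dp": [-0.084,0.084,-0.33],"angular": [0,0,-0.036],"fingers": 1},{"dp": [-0.169,0.168,-0.33],"angular": [0,0,-0.047],"fingers": 1},{"dp": [-0.253,0.252,-0.33],"angular": [0,0,-0.058],"fingers": 1},{"dp": [-0.337,0.336,-0.33],"angular": [0,0,-0.069],"fingers": 1}]'

```text
time: 36.25
tool_pos: [593.5, -130.9, 206.0]
tcp_rot: [-180.0, -0.0, 20.0]
ft_force: [0.1, -0.4, -2.8]
finger_gap: 14.9
grip_force: 70.8
```

Run:
```python
from h import *
import pickle
np.set_printoptions(precision=1,suppress=True)
L=[]
for n,seed in (('w1',(378,204)),('w2',(294,320))):
    im=cv2.imread(f'pics/{n}.png');c=pickle.load(open(n+'.pkl','rb'))
    h=cv2.cvtColor(im,cv2.COLOR_BGR2HSV);m=cv2.morphologyEx(cv2.inRange(h,(5,70,60),(25,255,255)),cv2.MORPH_CLOSE,np.ones((5,5)))
    k,lab=cv2.connectedComponents(m);q=(lab==lab[seed[1],seed[0]]).astype(np.uint8)
    ct=max(cv2.findContours(q,0,1)[0],key=cv2.contourArea)[:,0,:]
    W=np.array([atz(c,p,4)[:2] for p in ct]);(x,y),r=cv2.minEnclosingCircle(W.astype(np.float32)); A=np.c_[2*W,np.ones(len(W))];s=np.linalg.lstsq(A,(W**2).sum(1),rcond=None)[0]
    print(n,q.sum(),'enclosing',x,y,r,'lsq',s[:2],np.sqrt(s[2]+s[0]**2+s[1]**2)); L.append((c,proj(c,np.r_[s[:2],4])))
print(tri(L))
```

```text
w1 3928 enclosing 502.0798034667969 -271.10504150390625 49.56731414794922 lsq [ 502.1 -271. ] 48.7502693215347
w2 2503 enclosing 502.1206970214844 -271.0732421875 49.85344696044922 lsq [ 502.  -271.1] 48.78004580721994
(array([ 502. , -270.9,    4.3]), [0.05862722510062925, 0.05862722510066554])
```

```bash
echo '[594,-130,205,20]'>cmd.json; python3 mv.py 1 502,-271,205,20,6 502,-271,170,20,2 502,-271,86,20,5 502,-271,81,20,3
```

```text
[{"dp":[-0.112,0.084,0.0],"angular":[0,0,0.0],"fingers":1.0},{"dp":[-0.224,0.168,0.0],"angular":[0,0,0.0],"fingers":1.0},{"dp":[-0.337,0.253,0.0],"angular":[0,0,0.0],"fingers":1.0},{"dp":[-0.449,0.337,0.0],"angular":[0,0,0.0],"fingers":1.0},{"dp":[-0.561,0.421,0.0],"angular":[0,0,0.0],"fingers":1.0},{"dp":[-0.673,0.505,0.0],"angular":[0,0,0.0],"fingers":1.0},{"dp":[-0.673,0.505,0.088],"angular":[0,0,0.0],"fingers":1.0},{"dp":[-0.673,0.505,0.175],"angular":[0,0,0.0],"fingers":1.0}]
[{"dp":[0.0,0.0,0.084],"angular":[0,0,0.0],"fingers":1.0},{"dp":[0.0,0.0,0.168],"angular":[0,0,0.0],"fingers":1.0},{"dp":[0.0,0.0,0.252],"angular":[0,0,0.0],"fingers":1.0},{"dp":[0.0,0.0,0.336],"angular":[0,0,0.0],"fingers":1.0},{"dp":[0.0,0.0,0.42],"angular":[0,0,0.0],"fingers":1.0},{"dp":[0.0,0.0,0.428],"angular":[0,0,0.0],"fingers":1.0},{"dp":[0.0,0.0,0.437],"angular":[0,0,0.0],"fingers":1.0},{"dp":[0.0,0.0,0.445],"angular":[0,0,0.0],"fingers":1.0}]
[502.1, -270.9, 81.0, 20.0]
```

Call:
step_arm --targets '[{"dp": [-0.112,0.084,0],"angular": [0,0,0],"fingers": 1},{"dp": [-0.224,0.168,0],"angular": [0,0,0],"fingers": 1},{"dp": [-0.337,0.253,0],"angular": [0,0,0],"fingers": 1},{"dp": [-0.449,0.337,0],"angular": [0,0,0],"fingers": 1},{"dp": [-0.561,0.421,0],"angular": [0,0,0],"fingers": 1},{"dp": [-0.673,0.505,0],"angular": [0,0,0],"fingers": 1},{"dp": [-0.673,0.505,0.088],"angular": [0,0,0],"fingers": 1},{"dp": [-0.673,0.505,0.175],"angular": [0,0,0],"fingers": 1}]'

```text
time: 37.25
tool_pos: [501.4, -270.7, 169.7]
tcp_rot: [-180.0, -0.0, 19.8]
ft_force: [0.2, 1.2, -3.9]
finger_gap: 15.1
grip_force: 70.7
```

Call:
step_arm --targets '[{"dp": [0,0,0.084],"angular": [0,0,0],"fingers": 1},{"dp": [0,0,0.168],"angular": [0,0,0],"fingers": 1},{"dp": [0,0,0.252],"angular": [0,0,0],"fingers": 1},{"dp": [0,0,0.336],"angular": [0,0,0],"fingers": 1},{"dp": [0,0,0.42],"angular": [0,0,0],"fingers": 1},{"dp": [0,0,0.428],"angular": [0,0,0],"fingers": 1},{"dp": [0,0,0.437],"angular": [0,0,0],"fingers": 1},{"dp": [0,0,0.445],"angular": [0,0,0],"fingers": 1}]'

```text
time: 38.25
tool_pos: [501.8, -271.6, 82.6]
tcp_rot: [179.9, -0.1, 19.7]
ft_force: [-0.6, -0.2, -2.8]
finger_gap: 14.9
grip_force: 70.5
```

Still settling and no contact yet. I'll ease down and stop on force.

Call:
step_arm --targets '[{"dp": [0,0,0],"angular": [0,0,0],"fingers": 1},{"dp": [0,0,0.001],"angular": [0,0,0],"fingers": 1},{"dp": [0,0,0.002],"angular": [0,0,0],"fingers": 1},{"dp": [0,0,0.003],"angular": [0,0,0],"fingers": 1},{"dp": [0,0,0.004],"angular": [0,0,0],"fingers": 1},{"dp": [0,0,0.004],"angular": [0,0,0],"fingers": 1},{"dp": [0,0,0.004],"angular": [0,0,0],"fingers": 1},{"dp": [0,0,0.004],"angular": [0,0,0],"fingers": 1}]'

```text
time: 39.25
tool_pos: [501.4, -271.2, 81.3]
tcp_rot: [180.0, -0.0, 19.7]
ft_force: [-1.7, 2.1, 5.7]
finger_gap: 15.2
grip_force: 71.8
```

Call:
step_arm --targets '[{"dp": [0,0,0],"angular": [0,0,0],"fingers": 0.7},{"dp": [0,0,0],"angular": [0,0,0],"fingers": 0.6},{"dp": [0,0,0],"angular": [0,0,0],"fingers": 0.5},{"dp": [0,0,0],"angular": [0,0,0],"fingers": 0.4},{"dp": [0,0,0],"angular": [0,0,0],"fingers": 0.3},{"dp": [0,0,0],"angular": [0,0,0],"fingers": 0.3},{"dp": [0,0,0],"angular": [0,0,0],"fingers": 0.3},{"dp": [0,0,0],"angular": [0,0,0],"fingers": 0.3}]'

```text
time: 40.25
tool_pos: [501.3, -271.1, 80.9]
tcp_rot: [180.0, -0.0, 19.7]
ft_force: [0.0, -0.8, -0.6]
finger_gap: 59.9
grip_force: 0.0
```

Call:
step_arm --targets '[{"dp": [0,0,-0.05],"angular": [0,0,0],"fingers": 0.3},{"dp": [0,0,-0.15],"angular": [0,0,0],"fingers": 0.3},{"dp": [0,0,-0.3],"angular": [0,0,0],"fingers": 0.3},{"dp": [0,0,-0.45],"angular": [0,0,0],"fingers": 0.3},{"dp": [0,0,-0.6],"angular": [0,0,0],"fingers": 0.3},{"dp": [-0.2,0.2,-0.7],"angular": [0,0,0],"fingers": 0.3},{"dp": [-0.4,0.4,-0.7],"angular": [0,0,0],"fingers": 0.3},{"dp": [-0.4,0.4,-0.7],"angular": [0,0,0],"fingers": 0.3}]'

```text
time: 41.25
tool_pos: [451.4, -377.0, 223.2]
tcp_rot: [179.8, -0.0, 19.5]
ft_force: [1.4, 0.3, -0.3]
finger_gap: 60.0
grip_force: 0.0
```

Run:
```python
from h import *
np.set_printoptions(precision=1,suppress=True)
print(sense()['time'],sense()['finger_gap'])
C={}
for n in ['wrist','top','scene']:
    c=camera_params(n);cv2.imwrite(f'pics/end_{n}.png',snapshot(n))
    for l,z in [('key_grip',99),('key_foot',4),('plate_pot',50),('bolt_0_top',84)]:
        print(n,l,[(round(d['conf'],2),atz(c,d['at'],z)[:2]) for d in pinpoint(n,l)])
# wing and handle directions, top view: elongated dark parts by network masks
c=camera_params('top')
for d in masks_of('top','bolt_0_top'):
    v,u=np.nonzero(d['pixels']);W=np.array([atz(c,p,78)[:2] for p in zip(u,v)]);e=np.linalg.svd(W-W.mean(0),full_matrices=False)[2][0];print(round(d['conf'],2),len(u),W.mean(0),np.degrees(np.arctan2(e[1],e[0])))
```

```text
41.25 60.02212219515434
wrist key_grip [(0.7, array([ 501., -270.]))]
wrist key_foot [(0.78, array([ 497.3, -267.9]))]
wrist plate_pot []
wrist bolt_0_top []
top key_grip [(0.83, array([497. , 412.8])), (0.83, array([399.2, 183.6])), (0.59, array([ 490.3, -273.6])), (0.34, array([479.3,  24.1]))]
top key_foot [(0.69, array([399.1, 185.7])), (0.66, array([500.6, 414.2])), (0.58, array([ 503.5, -274.4]))]
top plate_pot [(0.62, array([549.5,  46.2]))]
top bolt_0_top [(0.74, array([491.8, -93.2])), (0.49, array([625.7,  73. ]))]
scene key_grip [(0.95, array([488.3, 406.5])), (0.93, array([405.4, 181.9])), (0.56, array([ 502.5, -285.9]))]
scene key_foot [(0.89, array([407. , 192.2])), (0.88, array([ 497.4, -249.4])), (0.86, array([499.7, 418.5]))]
scene plate_pot [(0.74, array([556.4,  38.4]))]
scene bolt_0_top [(0.55, array([613.7,  68.6]))]
0.63 16 [616.3  72.5] -155.67833114673584
0.61 3358 [546.2 -11.6] -167.75339449450806
```

Run:
```python
from h import *
from fit import pts
c=camera_params('top')
for n in ['top0','end_top']:
    g=cv2.cvtColor(cv2.imread(f'pics/{n}.png'),cv2.COLOR_BGR2GRAY).astype(np.float32); o=[]
    for i in range(4):
        S=[]
        for q in np.arange(-.3,1.71,.05):
            p=[558.6,-9.3,13.4]+[q]*4
            X=pts(p,i,[[t,w,78] for t in np.r_[-29:-11:3,12:30:3] for w in (-3,0,3)]);uv=np.float32([proj(c,x) for x in X])
            S.append(cv2.remap(g,uv[:,:1],uv[:,1:],1).mean())
        S=np.array(S);w=np.clip(np.percentile(S,60)-S,0,None)**3;qs=np.arange(-.3,1.71,.05);o.append((round(float(qs[S.argmin()]),2),round(float((w*qs).sum()/w.sum()),2)))
    print(n,o)
```

```text
top0 [(0.4, 0.21), (-0.05, 0.14), (-0.1, 0.04), (-0.2, 0.05)]
end_top [(1.3, 1.28), (1.3, 1.31), (1.4, 1.35), (1.4, 1.33)]
```

All four wings are at about 1.3, the key is upright on the pad, and the pot hasn't moved.

```bash
python3 -c "
from bench import hand_in
print(hand_in())"
```

```text
the job is handed in; nothing more can be done
None
```

I handed the job in at about 41 s: all four bolts were tightened in cross order (0, 2, 1, 3) in two passes and measure about 1.3 rad (fully home), the key stands upright on the larger cork pad, and the pot is where it was.

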